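# Load the toy dish dryer on the shop counter and set its dial

## Task

Take the wooden play plate and the free saucer from their leaning display easels and stand each upright between the steel tines of the toy dish dryer: the plate in the big slot, the saucer in the empty small slot nearer the robot. Lower them in, do not drop them; once both stand released in the rack, turn the dryer's dial click by click to the two-dot mark. Leave the saucer already in the rack and the other toys where they are.

Things in the scene. Friction and masses are not known exactly. Their poses are not given: they have to be found in the camera images.
- plate: Large flat round wooden play plate, 130 mm diameter, 8 mm thick, 50 to 105 g. Origin at the disc's centre; z is its axis, x and y lie in its plane. It starts on its easel, leaning 30 degrees from vertical with its top edge towards the robot, z pointing away from the robot and 30 degrees up. Its upper half is free on both faces and can be pinched by the rim.
- saucer: Smaller flat round wooden saucer, 90 mm diameter, 8 mm thick, 28 to 56 g. Axes as for the plate; it leans in the same way on a smaller easel of the same form. Which easel stands left or right varies.
- easel_plate: Fixed white easel under the plate; origin under its 130 x 90 x 12 mm foot. Two pegs under the dish's lower rim stand out 18 mm beyond the dish's upper face; a 40 mm wide back board on the robot's side supports the lower half of the dish and ends at the dish's centre, 93 mm above the table.
- easel_saucer: The like easel under the saucer; its back board ends at the saucer's centre, 76 mm above the table.
- dryer: Fixed white toy dish dryer: tray 200 mm deep (x), 370 wide (y from -210 to +160), 30 high, with steel tines. Origin under it on the table; x away from the robot, y left, z up. Big slot on the left; right of it two small slots, the rear one (x +40, y -40 mm) holding a saucer; at the right end a pod (x -60 to 60, y -205 to -95, top at 90 mm) with the dial. Discs stand with their axis along x.
- slot_plate (a point): The plate's centre when it stands in the big slot: (0, 90, 100) mm in the dryer's frame, same axes. Two rails along x carry the rim and stop it rolling. Tines (6 mm round, 14 mm clear between them in x) at y +-30 mm from here, straight up to 100 mm above the table, flared outward to 115 mm.
- slot_saucer (a point): The saucer's centre when it stands in the empty small slot nearer the robot: (-35, -40, 82) mm in the dryer's frame, same axes. Rails as above; tines (6 mm round, 14 mm clear in x) at y +-22 mm from here, straight up to 85 mm above the table, flared to 98 mm.
- dial (a joint): Dial angle in rad, growing clockwise seen from above, 0 to 1.8. It clicks into four positions 0.6 rad apart and springs to the nearest: 0 (one large grey dot, off), 0.6 (one small black dot), 1.2 (two dots, the wanted one), 1.8 (three dots, end stop). It starts at 0 or 0.6. It takes up to 0.1 N m to pass a click.
- dial_grip (a point): Point on the dial's vertical axis at grip height, 127 mm above the table; turns with the dial. Upright black bar 61 mm long (x), 14 thick (y), 32 high, its top 7 mm above this point, on a round collar of 64 mm diameter whose top is 23 mm below it. The white line on the bar's top, towards its -x end, is the pointer; at 0 it points along the dryer's -x, to the robot.
- racked_saucer: Wooden saucer, 90 mm diameter, already standing in the rear small slot; stays there. Origin at its centre, z its axis.
- toy_cup: Small wooden toy mug, 56 mm across, 55 mm high, nearer the robot than the easels; stays. Origin under it.
- teapot: Round wooden toy teapot, 96 mm across, 102 mm high, beyond the easels; stays. Origin under it.
- toy_van: Small toy van, 100 mm long, 55 mm high, between the robot and the dryer; stays. Origin under it.
- toy_car: Toy car, 110 mm long, 55 mm high, beyond the left easel; stays. Origin under it.
- marble_jar: Closed clear jar, 64 mm across, 90 mm high, nearer the robot than the dryer's right end; stays. Origin under it.
- block_tower: Stepped wooden block tower, 50 mm square, 90 mm high, far left; stays. Origin under it.
Mind the look-alikes: they are no part of the job. Leave any blue look-alike of the saucer alone. Leave any purple look-alike of the plate alone.

How it is judged:
On the way, in this order (a step that is already met when the one before it is completed fails the run):
1. plate and saucer both stand in their slots, let go (distance between plate and slot_plate below 0.014 m and angle between the z axis of each of plate, saucer and the x axis of dryer, either way round below 0.22 rad and distance between saucer and slot_saucer below 0.014 m and contact force between the fingers and plate below 0.1 N and contact force between the fingers and saucer below 0.1 N), for 0.2 s.
2. the dial is at the two-dot mark (value of joint dial between 1.05 and 1.35 rad), for 0.2 s.
At the end, for the whole second after the job is handed in: The plate's centre is within 14 mm of the big slot's point and the saucer's within 14 mm of the empty small slot's point, each disc's axis within 0.22 rad of the dryer's x, both at rest and let go, and the dial within 0.15 rad of the two-dot mark (1.2 rad) (all of step 2 and distance between plate and slot_plate below 0.014 m and angle between the z axis of each of plate, saucer and the x axis of dryer, either way round below 0.22 rad and distance between saucer and slot_saucer below 0.014 m and linear speed of each of plate, saucer below 0.03 m/s); the robot touches nothing.
It fails at once if the plate is dropped (moving faster than 0.7 m/s with no finger on it) (linear speed of plate above 0.7 m/s and contact force between the fingers and plate below 0.05 N).
It fails at once if the saucer is dropped (moving faster than 0.7 m/s with no finger on it) (linear speed of saucer above 0.7 m/s and contact force between the fingers and saucer below 0.05 N).
It fails at once if the saucer already in the rack is moved by more than 20 mm (distance of racked_saucer from where it was at the start of the episode above 0.02 m).
It fails at once if the cup, teapot, van, car, jar or block tower is moved by more than 30 mm (distance of any of toy_cup, teapot, toy_van, toy_car, marble_jar, block_tower from where it was at the start of the episode above 0.03 m).
It also fails if it takes over 72 s, if anything falls off the work surface, if the arm or the gripper's body presses on something with over 40 N, if the wrist force passes 120 N, or if a joint passes its speed limit or range.

## Robot

A 6-joint arm with a two-finger parallel gripper is mounted at the origin on the work surface. World frame = base frame: x ahead of the robot, y to its left, z up, the work surface at z = 0. Lengths are in m, angles in rad, forces in N, time in s.
With the tool pointing down it reaches from about 0.3 to 0.875 m from the base axis. Payload 6.4 kg.
Tool frame: the origin (TCP) lies midway between the tips of the shut fingers; the grasp point (between the pads) lies 19 mm behind it; x points along the fingers, y is the direction in which the jaws open and shut, and the axes are right-handed (so a half turn about x gives the same grasp; the last joint's range is limited). The gripper opens to 85 mm and grips with 20 to 120 N. Pads are 22 mm wide; open, the fingers measure 114 mm over their backs; the gripper's body (76 mm by 85 mm) begins 54 mm behind the grasp point. The pads swing forward as they close: fully open they stand 13 mm farther back than shut.
Start: joints at [1.024, 0.181, 1.607, -0, 1.354, -0.206], TCP at [0.192, 0.542, 0.231] pointing down, gripper open.
Joint ranges: [-2.99, 2.99], [-0.89, 2.07], [0.3, 2.58], [-1.14, 4.28], [0, 2.63], [-3.12, 3.12]. Speed limits (rad/s): [2.57, 2.57, 3.01, 3.14, 3.14, 3.14].

## Interface

Orientations are given as [roll, pitch, yaw] about the fixed x, y, z axes, in that order (R = Rz(yaw) Ry(pitch) Rx(roll)).
In Python, from cell import arm gives the robot as it stands.
- The arm moves only by the tool drive_tool, never from a script. Its argument "commands" is a list of rows, each a list of 3 entries, a list of its own where there are three numbers: the shift along the tool's x, y, z in mm, then the turn about the tool's x in degrees, then the closure, from -1 (fully open) to 1 (shut), so that 0 is half open. In form: [[[x, y, z], spin, claw], ...]. A call has 1 to 12 rows; each row shifts and turns the commanded pose from where the row before left it, along the tool's axes as they then stand; what a row does not reach is not made up. A row lasts 1/10 s, in which the tool goes at most 50 mm and 8.59 degrees, less where a joint would pass 70% of its speed; a pose out of reach is approached as far as the arm can. A call with a gripper value outside its range is refused whole. The fingers move at their own pace and stop on an object; "force" is the grip in N (left out, the last holds). Time passes only in rows, so rows that do not move let the fingers close. It gives the time, the measured TCP pose, the force and the opening at its end, in the units of the state.
- arm.read_state(): the state, without advancing time (a new reading comes with each control period).
- arm.grab_frame(name): name is "side" or "top" or "wrist"; returns the picture (480x640x3 uint8, red, green, blue); there is no depth.
- arm.camera_params(name): a dict with "camera_matrix" (3x3 intrinsics, pixels), "extrinsics" (4x4, takes a point from camera to world coordinates); the wrist camera has in their place "mount" (4x4, takes a point from camera to tool coordinates, whose origin is the TCP and whose axes are the tool frame's). Camera axes: x right, y up, looking along -z (the intrinsics and any distortion apply to the point x, -y, -z); pixel columns grow to the right and rows downward; lengths in m; the calibration is good to about 2 mm. The wrist camera is an equidistant fisheye: a pixel r from the principal point sees the ray r / f radians off the axis. A picture is of the moment at which its call begins: read the wrist's pose just before it. camera_params takes no time and is no camera call.
- arm.hand_in(): hands the job in, once; it reports no verdict.
The state is a dict: "time_s": time; "q": joint angles; "joint_vel": joint speeds; "tau": joint torques, N m; "eef_pos": TCP position; "orientation": TCP orientation; "force": force on the tool from outside, world axes, zero at the start; "moment": the same for the moment, N m; "grip_width": finger opening in m.
Only numpy, scipy, OpenCV 4.12 (cv2) and the standard library are available. Lean on these libraries where they do the work, as an engineer would, in place of code of your own. Each camera call takes 0.05 s, during which the arm holds its last target.

## Working session

There is one attempt and no reset: what is moved stays moved. The work goes in short steps, Python scripts to look and compute and a tool call to move; the robot and the scene stay as the last step left them, time stands still between calls to the robot, and variables do not carry over. Pictures are saved under pics/ and viewed, and the job is handed in when it is done.

Besides the shell and the picture viewer there is one more tool, called by a JSON object that holds its "op" and its "data", one argument or row to a line. drive_tool: Moves the arm, as the interface text tells. Its arguments: {"type":"object","properties":{"commands":{"type":"array"},"force":{"type":"number"}},"required":["commands"]}

```bash
mkdir -p pics; ls
python3 - <<'E'
from cell import arm
import cv2,json
for n in("side","top","wrist"):
    f=arm.grab_frame(n); cv2.imwrite(f"pics/{n}0.png",f[:,:,::-1])
    p=arm.camera_params(n); print(n,{k:(v.round(4).tolist() if hasattr(v,'round') else v) for k,v in p.items()})
print(arm.read_state())
E
```

```text
pics
side {'camera_matrix': [[580.9342, 0.0, 320.595], [0.0, 580.9342, 233.1912], [0.0, 0.0, 1.0]], 'extrinsics': [[0.6788, 0.5239, -0.5145, -0.1384], [-0.7343, 0.4905, -0.4693, -0.5634], [0.0064, 0.6963, 0.7177, 1.0491], [0.0, 0.0, 0.0, 1.0]]}
top {'camera_matrix': [[519.6214, 0.0, 326.4892], [0.0, 519.6214, 235.2095], [0.0, 0.0, 1.0]], 'extrinsics': [[-0.0885, 0.9704, -0.2246, 0.2663], [-0.9961, -0.0876, 0.0138, 0.0818], [-0.0063, 0.225, 0.9743, 1.3348], [0.0, 0.0, 0.0, 1.0]]}
wrist {'camera_matrix': [[371.6483, 0.0, 317.8837], [0.0, 371.6483, 240.401], [0.0, 0.0, 1.0]], 'mount': [[0.0003, 0.3198, -0.9475, -0.1424], [1.0, -0.0009, 0.0, 0.0003], [-0.0008, -0.9475, -0.3198, -0.0833], [0.0, 0.0, 0.0, 1.0]]}
{'time_s': 0.15, 'q': array([ 1.02369964e+00,  1.81381433e-01,  1.60775805e+00, -2.43511929e-05,
        1.35383394e+00, -2.06302427e-01]), 'joint_vel': array([-0.00116815, -0.00139453, -0.00238069,  0.00177657, -0.00041344,
        0.00025471]), 'tau': array([ 4.96831526e-04, -4.45266330e+01, -3.51691854e+01, -1.60756663e-04,
        5.81603104e-03, -2.08700658e-05]), 'eef_pos': array([0.19195125, 0.5415625 , 0.23059471]), 'orientation': array([-1.7598832 ,  1.56941535, -2.1006722 ]), 'force': array([ 0.08757054, -0.27277926,  0.08333257]), 'moment': array([-0.03566227, -0.03029582, -0.00365951]), 'grip_width': 0.08546957284298895}
```

View pics/side0.png

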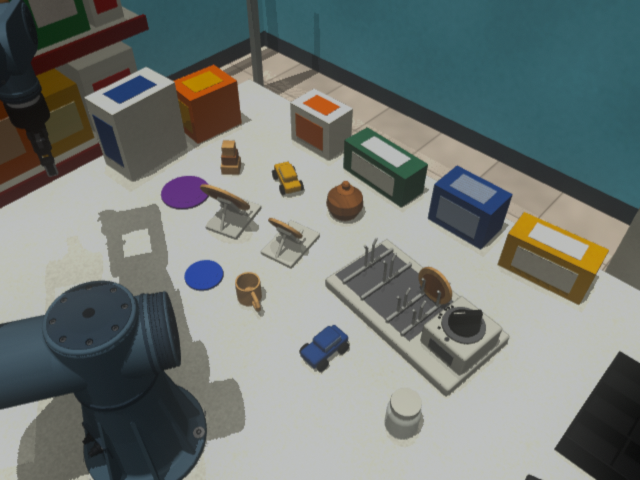

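View pics/top0.png

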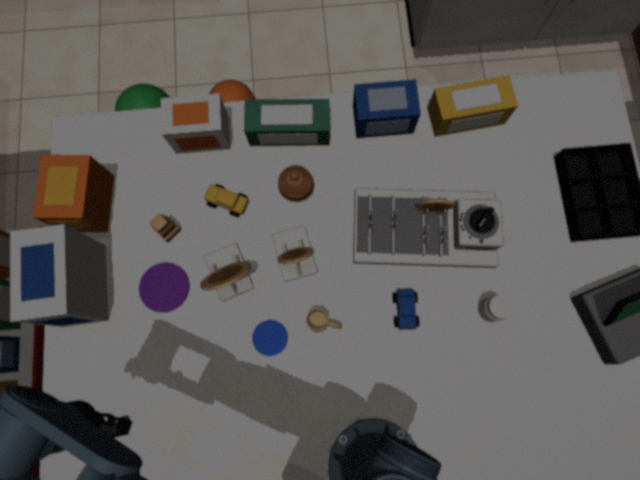

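View pics/wrist0.png

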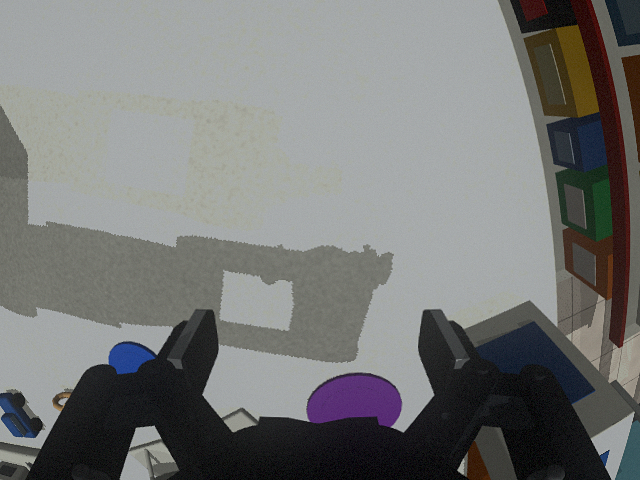

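The top picture shows the plate at px (226,276), with the purple look-alike at (164,287). The free saucer is at (295,256), with the blue look-alike at (270,338). The racked saucer, which stays, is at (433,204). The dryer spans (355,190)-(502,265) and the dial is at (482,220). Next I take close crops.

Run:
```python
import cv2,numpy as np
t=cv2.imread("pics/top0.png");s=cv2.imread("pics/side0.png")
def crop(im,x,y,w,h,k,n):
    c=cv2.resize(im[y:y+h,x:x+w],None,fx=k,fy=k,interpolation=cv2.INTER_CUBIC)
    for i in range(0,w,10): cv2.putText(c,str(x+i),(i*k,8),0,.3,(0,0,255),1) if i%20==0 else 0; cv2.line(c,(i*k,10),(i*k,14),(0,0,255),1)
    for i in range(0,h,10): cv2.putText(c,str(y+i),(0,i*k+3),0,.3,(0,0,255),1)
    cv2.imwrite(f"pics/{n}.png",c)
crop(t,190,215,135,95,5,"c_te"); crop(t,345,180,160,95,5,"c_td")
crop(s,195,170,130,100,6,"c_se"); crop(s,320,230,200,160,4,"c_sd")
```

```text
(no output)
```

View pics/c_te.png

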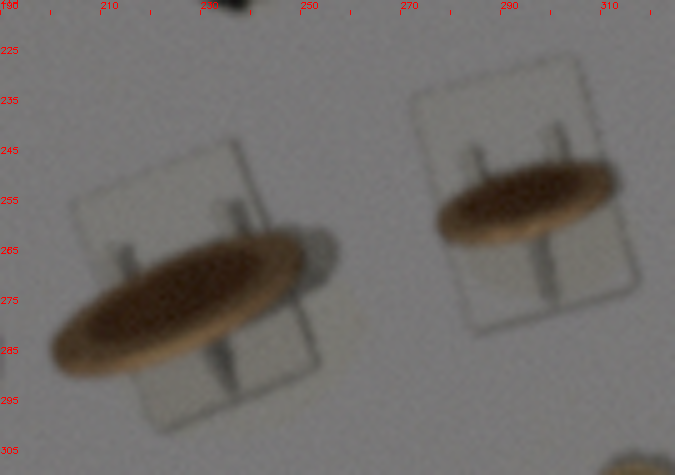

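View pics/c_td.png

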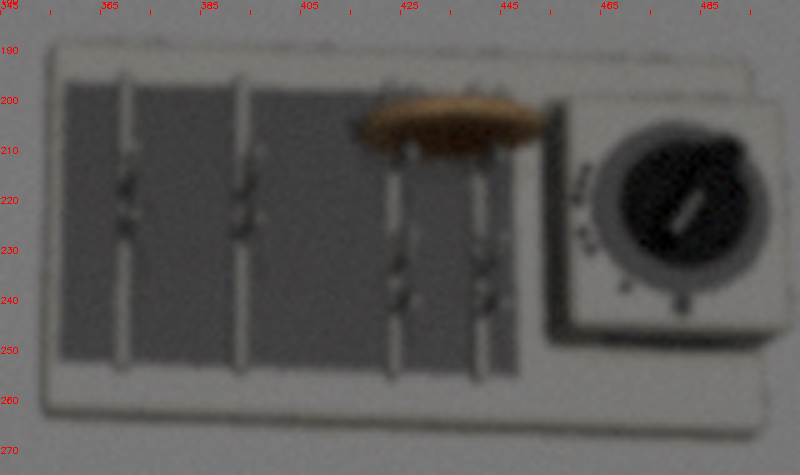

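View pics/c_se.png

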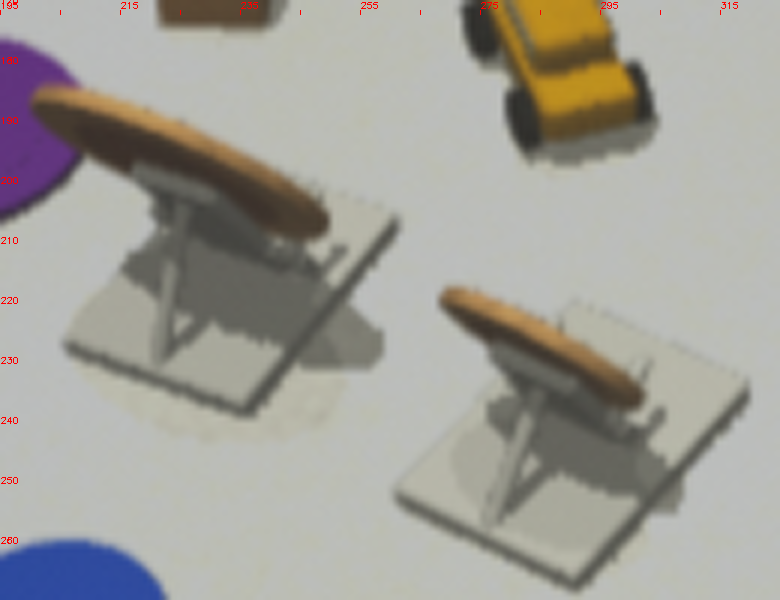

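View pics/c_sd.png

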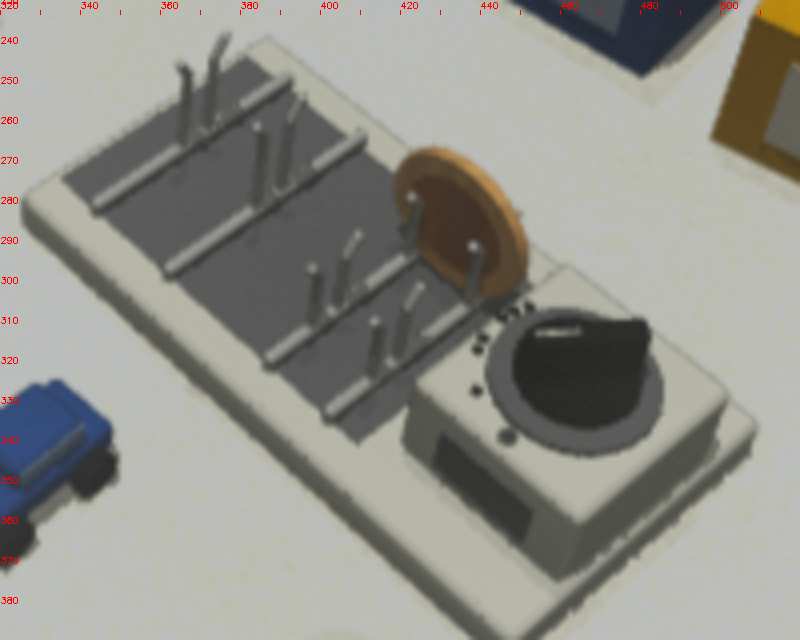

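```bash
cat > h.py <<'E'
import numpy as np,cv2
from cell import arm
from scipy.optimize import least_squares
from scipy.spatial.transform import Rotation as R
CP={n:arm.camera_params(n) for n in("side","top","wrist")}
def ext(n,state=None):
    p=CP[n]
    if n!="wrist": return p["extrinsics"]
    T=np.eye(4);T[:3,:3]=R.from_euler('xyz',state["orientation"]).as_matrix();T[:3,3]=state["eef_pos"]
    return T@p["mount"]
def proj(n,P,state=None):
    E=ext(n,state);K=CP[n]["camera_matrix"];P=np.atleast_2d(P)
    c=(P-E[:3,3])@E[:3,:3]; v=np.c_[c[:,0],-c[:,1],-c[:,2]]
    if n!="wrist": u=v/v[:,2:]; return (u@K.T)[:,:2]
    r=np.hypot(v[:,0],v[:,1]);th=np.arctan2(r,v[:,2]);s=th/np.maximum(r,1e-9)
    return np.c_[K[0,0]*v[:,0]*s+K[0,2],K[1,1]*v[:,1]*s+K[1,2]]
def place(x,y,yaw,L):
    c,s=np.cos(yaw),np.sin(yaw);L=np.atleast_2d(L)
    return np.c_[x+c*L[:,0]-s*L[:,1],y+s*L[:,0]+c*L[:,1],L[:,2]]
def fit(obs,x0,W=None):
    f=lambda p:np.concatenate([(proj(n,place(*p,[l]),st)[0]-uv) for n,l,uv,st in obs])
    return least_squares(f,x0,loss='soft_l1')
E
cat > m.py <<'E'
from h import *
def O(n,ls,uvs): return [(n,l,np.array(u,float),None) for l,u in zip(ls,uvs)]
tray=[(.1,.16,.03),(.1,-.21,.03),(-.1,.16,.03),(-.1,-.21,.03)]
pod=[(.06,-.095,.09),(.06,-.205,.09),(-.06,-.205,.09),(-.06,-.095,.09)]
tt=O("top",tray,[(355.4,189),(494.6,192.4),(354,261.6),(498,265.6)])+O("top",pod,[(458,200),(500.6,200),(502.4,246.6),(458.6,245)])
ss=O("side",tray,[(386.5,239.5),(508.7,336),(326,279),(449,388)])+O("side",pod,[(461,296),(501.7,328.7),(465,360.5),(424.5,326)])
for nm,o in(("both",tt+ss),("top",tt),("side",ss)):
    r=fit(o,[.7,-.2,0]);print("dryer",nm,r.x.round(4),r.fun.reshape(-1,2).round(1).tolist())
f=[(.065,.045,.012),(.065,-.045,.012),(-.065,-.045,.012),(-.065,.045,.012)]
pt=O("top",f,[(204,256),(237,243),(253.6,287.4),(222.4,301.4)]);ps=O("side",f[1:],[(261.7,206.3),(236.2,238.3),(205.8,227.5)])
st=O("top",f,[(272.4,234.4),(304.6,226),(317.4,272.4),(285.6,281.6)]);s_=O("side",f,[(290.8,220),(319.7,234),(290.8,267.5),(260.8,252)])
for nm,o in(("P both",pt+ps),("P top",pt),("P side",ps),("S both",st+s_),("S top",st),("S side",s_)):
    r=fit(o,[.6,.2,.3]);print(nm,r.x.round(4),r.fun.reshape(-1,2).round(1).tolist())
# discs
ims={n:cv2.imread(f"pics/{n}0.png") for n in("top","side")}
def mask(n,box):
    x,y,w,h=box;hsv=cv2.cvtColor(ims[n],cv2.COLOR_BGR2HSV);m=np.zeros(hsv.shape[:2],np.uint8)
    sub=cv2.inRange(hsv[y:y+h,x:x+w],(4,85,20),(20,255,255));k,l,s,c=cv2.connectedComponentsWithStats(sub)
    m[y:y+h,x:x+w]=(l==1+np.argmax(s[1:,4]))*255;return m
def mom(m):
    M=cv2.moments(m,True);c=M['m10']/M['m00'],M['m01']/M['m00'];S=np.array([[M['mu20'],M['mu11']],[M['mu11'],M['mu02']]])/M['m00']
    w,v=np.linalg.eigh(S);return c[0],c[1],2*np.sqrt(w[0]),2*np.sqrt(w[1]),v[:,1]
def disc(n,c,yaw,r,tilt=np.pi/6):
    z=np.array([np.cos(yaw)*np.cos(tilt),np.sin(yaw)*np.cos(tilt),np.sin(tilt)]);a=np.array([-np.sin(yaw),np.cos(yaw),0]);b=np.cross(z,a)
    t=np.linspace(0,2*np.pi,90)[:,None];P=np.r_[[c+r*(np.cos(t)*a+np.sin(t)*b)+s*.004*z for s in(-1,1)]].reshape(-1,3)
    h=cv2.convexHull(proj(n,P).astype(np.float32)*16).round().astype(np.int32);return h
def hm(h):
    M=cv2.moments(h.astype(np.float32)/16);c=M['m10']/M['m00'],M['m01']/M['m00'];S=np.array([[M['mu20'],M['mu11']],[M['mu11'],M['mu02']]])/M['m00']
    w,v=np.linalg.eigh(S);return c[0],c[1],2*np.sqrt(w[0]),2*np.sqrt(w[1]),v[:,1]
for nm,r,b,x0 in(("plate",.065,{"top":(190,250,75,45),"side":(197,180,58,35)},[.6,.3,.093,.3]),("saucer",.045,{"top":(272,240,50,30),"side":(265,215,42,27)},[.6,.2,.076,.2])):
    ob={n:mom(mask(n,b[n])) for n in b}
    for n in b: print(nm,n,np.round(ob[n][:4],1),ob[n][4].round(3))
    def F(p):
        e=[]
        for n in b:
            o=hm(disc(n,np.array(p[:3]),p[3],r));q=ob[n];e+=[o[0]-q[0],o[1]-q[1],.3*(o[2]-q[2]),.3*(o[3]-q[3]),15*(o[4][0]*q[4][1]-o[4][1]*q[4][0])]
        return e
    s=least_squares(F,x0,diff_step=1e-3);print(nm,s.x.round(4),np.round(s.fun,2))
E
python3 m.py
```

```text
dryer both [ 0.5704 -0.1696 -0.1209] [[-0.4, -1.6], [1.5, -0.9], [-0.6, 0.7], [1.3, 1.2], [0.0, -1.9], [1.7, -0.6], [2.0, -0.1], [0.6, 0.1], [-0.8, -1.8], [1.9, -0.2], [-2.9, -0.4], [-1.8, 3.7], [-0.3, -1.6], [1.8, -0.9], [-0.7, 1.2], [-3.0, -1.0]]
dryer top [ 0.5696 -0.1674 -0.1205] [[-1.2, -1.2], [0.7, -0.6], [-1.4, 1.1], [0.5, 1.5], [-0.8, -1.6], [0.8, -0.3], [1.2, 0.2], [-0.2, 0.5]]
dryer side [ 0.5708 -0.1713 -0.1201] [[-0.2, -1.5], [2.7, 0.0], [-2.3, -0.0], [-0.9, 4.0], [0.5, -1.3], [2.7, -0.6], [0.3, 1.5], [-2.2, -0.7]]
P both [0.498  0.3193 0.3216] [[0.7, -0.4], [0.0, -0.9], [1.9, 0.2], [0.2, 0.3], [-0.6, -1.1], [-0.2, -0.4], [-1.0, -0.4]]
P top [0.4978 0.3208 0.3193] [[0.1, -0.3], [-0.5, -0.8], [1.2, 0.4], [-0.5, 0.5]]
P side [0.4978 0.3163 0.3101] [[0.3, -0.4], [0.1, 0.3], [-0.5, -0.0]]
S both [0.5309 0.1471 0.1871] [[0.1, -0.1], [1.1, -0.8], [1.6, -0.1], [-0.4, 0.3], [-0.8, -0.0], [0.3, -0.4], [-0.1, -0.4], [-1.1, -0.1]]
S top [0.5306 0.1487 0.1885] [[-0.5, 0.1], [0.5, -0.7], [1.1, 0.1], [-1.0, 0.4]]
S side [0.531  0.1458 0.1817] [[-0.2, 0.2], [0.8, -0.1], [0.1, -0.2], [-0.7, 0.0]]
plate top [225.7 275.5   8.8  26.8] [-0.913  0.409]
plate side [223.6 192.7   2.7  27.5] [-0.923 -0.386]
plate [0.4732 0.3115 0.1112 0.2952] [ 0.   -0.01  0.37  0.61 -0.08 -0.02  0.03  1.2   0.38 -0.52]
saucer top [294.8 255.2   6.3  17.5] [-0.962  0.273]
saucer side [284.5 225.7   2.3  19.7] [-0.886 -0.464]
saucer [0.5121 0.1454 0.0861 0.1216] [ 0.16 -0.16  0.36  0.51 -0.9  -0.23 -0.26  0.53  0.34 -0.96]
```

```bash
cat >> m.py <<'E'
print("--- z fixed, top only")
for nm,r,b,z,e in(("plate",.065,(190,250,75,45),.093,(.498,.3193,.3216)),("saucer",.045,(272,240,50,30),.076,(.5309,.1471,.1871))):
    q=mom(mask("top",b))
    F=lambda p:[(lambda o:[o[0]-q[0],o[1]-q[1],15*(o[4][0]*q[4][1]-o[4][1]*q[4][0])])(hm(disc("top",np.array([p[0],p[1],z]),p[2],r)))][0]
    s=least_squares(F,[.5,.2,.2],diff_step=1e-3);print(nm,s.x.round(4),np.round(s.fun,2),"in easel frame",(np.array([[np.cos(e[2]),np.sin(e[2])],[-np.sin(e[2]),np.cos(e[2])]])@(s.x[:2]-e[:2])).round(4))
    for n in("top","side"):
        h=disc(n,np.array([s.x[0],s.x[1],z]),e[2],r);cv2.polylines(ims[n],[h],True,(0,255,0),1,cv2.LINE_AA,4)
cv2.imwrite("pics/ov.png",np.hstack([cv2.resize(ims["top"][215:310,190:325],None,fx=2.9,fy=2.9),cv2.resize(ims["side"][170:265,195:325],None,fx=2.9,fy=2.9)]))
st=arm.read_state();print(R.from_euler('xyz',st["orientation"]).as_matrix().round(3))
E
python3 m.py | sed -n '/---/,$p'
```

```text
--- z fixed, top only
plate [0.4762 0.315  0.3016] [ 0. -0.  0.] in easel frame [-0.022   0.0028]
saucer [0.5137 0.1464 0.1879] [-0. -0.  0.] in easel frame [-0.0171  0.0025]
[[-0.001  0.334  0.942]
 [-0.001  0.942 -0.334]
 [-1.    -0.001 -0.   ]]
```

View pics/ov.png

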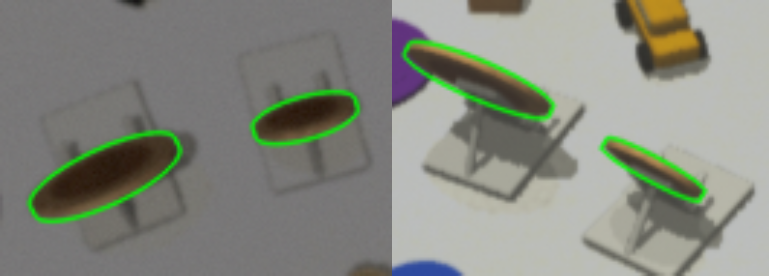

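{"op": "drive_tool", "data": {
  "commands": [
    [[-2,0,0],7.5,-1],
    [[-2,0,0],7.5,-1],
    [[-2,0,0],7.5,-1],
    [[-2,0,0],7.5,-1],
    [[-2,0,0],7.5,-1],
    [[-2,0,0],7.5,-1],
    [[0,0,0],7.7,-1],
    [[0,0,0],0,-1]
  ],
  "force": 30
}}

```text
time_s: 0.95
eef_pos: [0.1921, 0.5418, 0.243]
orientation: [-0.891, 1.57, -2.153]
force: [-0.3, -0.5, 0.3]
grip_width: 0.0853
```

```bash
cat > to.py <<'E'
# python3 to.py x y z tool_y_angle_deg -> remaining shift in tool axes (mm) and spin
import sys
from h import *
s=arm.read_state();M=R.from_euler('xyz',s["orientation"]).as_matrix()
t=np.array([float(a) for a in sys.argv[1:4]]);d=M.T@(t-s["eef_pos"])*1000
a=np.degrees(np.arctan2(M[1,1],M[0,1]))
print("t",round(s["time_s"],2),"pos",s["eef_pos"].round(4),"yang",a.round(2),"xdown",M[2,0].round(4),"w",round(s["grip_width"],4),"F",s["force"].round(1))
print("shift",d.round(1),end=" ")
if len(sys.argv)>4: print("spin",((a-float(sys.argv[4])+180)%360-180).round(2))
E
python3 to.py .4515 .3057 .24 17.8; python3 -c "
from cell import arm;print(arm.read_state()['q'].round(3))"
```

```text
t 0.95 pos [0.1921 0.5418 0.243 ] yang 17.71 xdown -1.0 w 0.0853 F [-0.3 -0.5  0.3]
shift [  3.1 175.3 303.8] spin -0.09
[1.024 0.171 1.594 0.    1.377 0.715]
```

{"op": "drive_tool", "data": {
  "commands": [
    [[0,10,20],0,-1],
    [[0,15,25],0,-1],
    [[0,15,25],0,-1],
    [[0,15,25],0,-1],
    [[0,15,25],0,-1],
    [[0,15,25],0,-1],
    [[0,15,25],0,-1],
    [[0,15,25],0,-1],
    [[0,15,25],0,-1],
    [[0,15,25],0,-1],
    [[0,15,30],0,-1],
    [[0,15,29],0,-1]
  ]
}}

```text
time_s: 2.15
eef_pos: [0.4523, 0.3049, 0.2431]
orientation: [-1.557, 1.57, -2.813]
force: [-0.4, 0.2, 0.2]
grip_width: 0.0851
```

{"op": "drive_tool", "data": {
  "commands": [
    [[0,0,0],0,-1],
    [[0,0,0],0,-1]
  ]
}}

```text
time_s: 2.35
eef_pos: [0.4517, 0.3054, 0.243]
orientation: [-1.911, 1.57, 3.113]
force: [0.7, 0.4, 0.2]
grip_width: 0.0852
```

```bash
cat > pic.py <<'E'
import sys
from h import *
tag=sys.argv[1]
for n in sys.argv[2:]:
    f=arm.grab_frame(n)[:,:,::-1];cv2.imwrite(f"pics/{n}_{tag}.png",f)
import json
s=arm.read_state();json.dump({k:np.array(v).tolist() for k,v in s.items()},open(f"pics/st_{tag}.json","w"))
E
python3 pic.py a wrist; python3 to.py .4515 .3057 .24 17.8
```

```text
t 2.4 pos [0.4512 0.306  0.243 ] yang 17.86 xdown -1.0 w 0.0854 F [-0.1 -0.6  0.5]
shift [3.  0.2 0.3] spin 0.06
```

View pics/wrist_a.png

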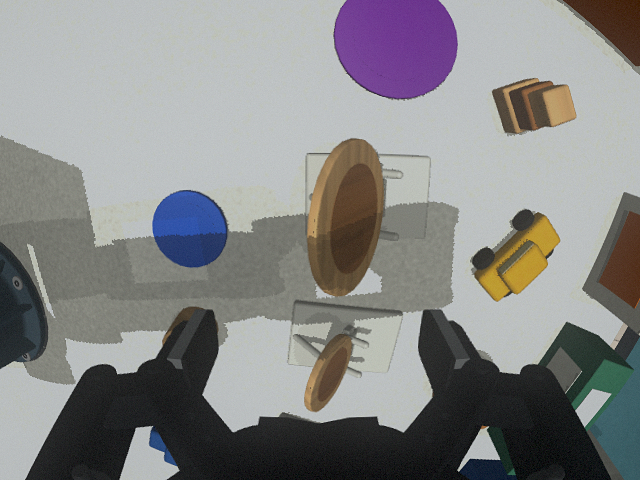

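The wrist view shows the plate at (345,218), the saucer at (330,372), and the purple and blue discs lying flat. I project the model into it to check the fit.

```bash
cat > ovw.py <<'E'
from h import *
import json,sys
def discpts(c,yaw,r,tilt):
    z=np.array([np.cos(yaw)*np.cos(tilt),np.sin(yaw)*np.cos(tilt),np.sin(tilt)]);a=np.array([-np.sin(yaw),np.cos(yaw),0]);b=np.cross(z,a)
    t=np.linspace(0,2*np.pi,90)[:,None];return np.r_[[np.array(c)+r*(np.cos(t)*a+np.sin(t)*b)+s*.004*z for s in(-1,1)]].reshape(-1,3)
def load(tag): return json.load(open(f"pics/st_{tag}.json"))
if __name__=="__main__":
    s=load("a");im=cv2.imread("pics/wrist_a.png")
    for c,yaw,r,col in(((.476,.3138,.093),.315,.065,(0,255,0)),((.5137,.146,.076),.187,.045,(0,255,255))):
        h=cv2.convexHull(proj("wrist",discpts(c,yaw,r,np.pi/6),s).astype(np.float32));cv2.polylines(im,[h.round().astype(int)],True,col,1)
    cv2.imwrite("pics/ov_a.png",im[100:450,150:550])
E
python3 ovw.py
```

```text
(no output)
```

View pics/ov_a.png

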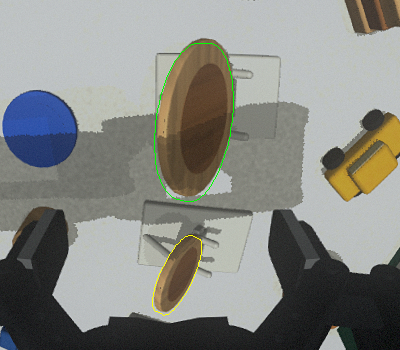

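{"op": "drive_tool", "data": {
  "commands": [
    [[15,0,-3],0,-1],
    [[20,0,0],0,-1],
    [[20,0,0],0,-1],
    [[20,0,0],0,-1],
    [[20,0,0],0,-1],
    [[15,0,0],0,-0.6],
    [[5,0,0],0,-0.2],
    [[0,0,0],0,0],
    [[0,0,0],0,0],
    [[0,0,0],0,0],
    [[0,0,0],0,0]
  ],
  "force": 30
}}

```text
time_s: 3.5
eef_pos: [0.4513, 0.309, 0.1292]
orientation: [1.653, 1.569, 0.393]
force: [0.4, 0.2, -0.3]
grip_width: 0.0427
```

```bash
python3 to.py .4505 .3087 .128 17.8;python3 pic.py b wrist side;python3 -c "
import cv2,numpy as np
a=cv2.imread('pics/wrist_b.png');b=cv2.imread('pics/side_b.png')[150:270,160:340]
cv2.imwrite('pics/b.png',np.vstack([cv2.resize(a,None,fx=.5,fy=.5),cv2.resize(b,(320,213))]) )
cv2.imwrite('pics/b2.png',cv2.resize(b,None,fx=4,fy=4))"
```

```text
t 3.5 pos [0.4513 0.309  0.1292] yang 17.77 xdown -1.0 w 0.0427 F [ 0.4  0.2 -0.3]
shift [ 1.2 -0.9  0. ] spin -0.03
```

View pics/wrist_b.png

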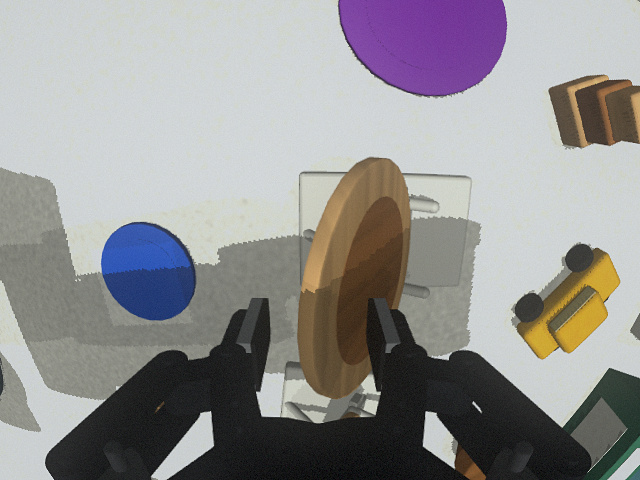

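View pics/b2.png

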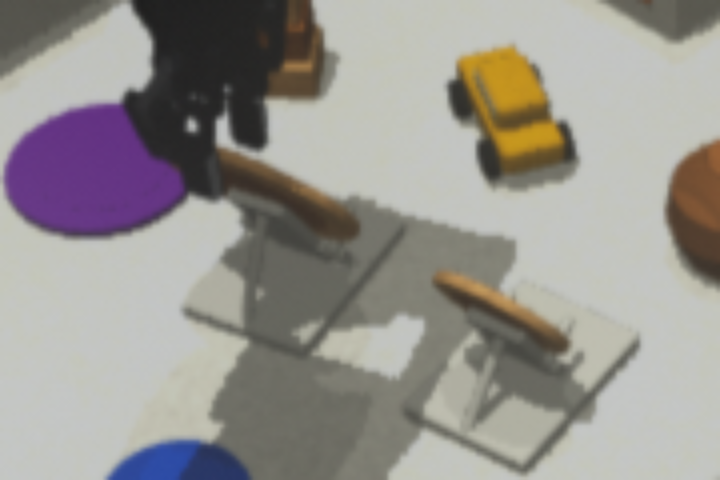

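Run:
```python
from ovw import *
s=load("b");im=cv2.imread("pics/wrist_b.png");sd=cv2.imread("pics/side_b.png")
P=discpts((.475,.3165,.093),.315,.065,np.pi/6)
for n,i in(("wrist",im),("side",sd)):
    h=cv2.convexHull(proj(n,P,s).astype(np.float32));cv2.polylines(i,[(h*16).round().astype(int)],True,(0,255,0),1,cv2.LINE_AA,4)
    for p,c in((s["eef_pos"],(0,0,255)),((.475-.0325*.952,.3165-.0325*.31,.149),(255,255,0))):
        q=proj(n,[p],s)[0];cv2.circle(i,tuple(q.round().astype(int)),1,c,-1);print(n,q)
cv2.imwrite("pics/ov_b.png",np.hstack([im[130:430,220:520],cv2.resize(sd[160:235,190:275],(400,300))]))
```

```text
wrist [319.14676751 315.6835807 ]
wrist [300.44538476 341.400496  ]
side [216.41176075 192.61483704]
side [213.70710649 188.12931571]
```

View pics/ov_b.png

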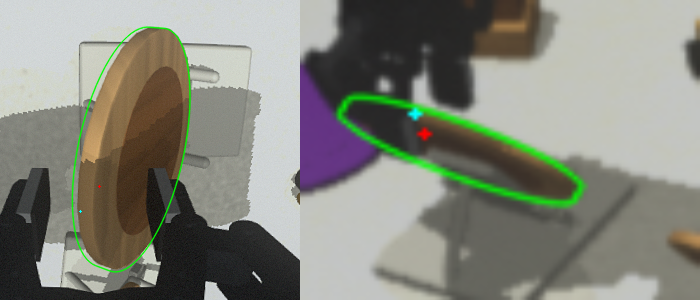

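{"op": "drive_tool", "data": {
  "commands": [
    [[0,0,0],0,0.3],
    [[0,0,0],0,0.5],
    [[0,0,0],0,0.7],
    [[0,0,0],0,0.9],
    [[0,0,0],0,1],
    [[0,0,0],0,1],
    [[0,0,0],0,1]
  ],
  "force": 25
}}

```text
time_s: 4.3
eef_pos: [0.4521, 0.3091, 0.1293]
orientation: [1.608, 1.568, 0.347]
force: [5.9, 0.9, 5.0]
grip_width: 0.0171
```

```bash
python3 to.py .4505 .3087 .128 17.8;python3 pic.py c wrist
```

```text
t 4.3 pos [0.4521 0.3091 0.1293] yang 17.77 xdown -1.0 w 0.0171 F [5.9 0.9 5. ]
shift [ 1.2 -1.6 -0.1] spin -0.03
```

View pics/wrist_c.png

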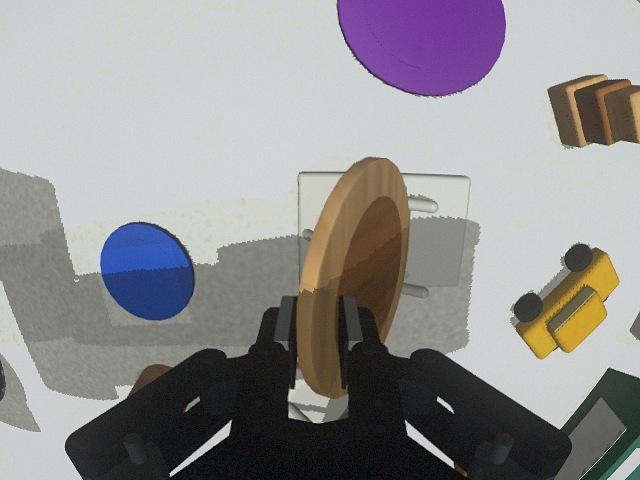

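Fingers stalled on the tilted plate at a width of 17 mm, as geometry predicts. I lift gently so it aligns to the pads.

{"op": "drive_tool", "data": {
  "commands": [
    [[-3,1,0],0,1],
    [[-4,2,0],0,1],
    [[-5,2,0],0,1],
    [[-6,2,0],0,1],
    [[-8,2,0],0,1],
    [[-8,2,0],0,1],
    [[-8,0,0],0,1],
    [[-8,0,0],0,1],
    [[-10,0,0],0,1],
    [[0,0,0],0,1]
  ]
}}

```text
time_s: 5.35
eef_pos: [0.4619, 0.3125, 0.1903]
orientation: [1.645, 1.568, 0.385]
force: [0.8, 0.9, 1.9]
grip_width: 0.0099
```

```bash
python3 to.py .4505 .3087 .128 17.8;python3 pic.py d wrist side;python3 -c "
import cv2
cv2.imwrite('pics/d2.png',cv2.resize(cv2.imread('pics/side_d.png')[100:270,160:340],None,fx=3,fy=3))"
```

```text
t 5.35 pos [0.4619 0.3125 0.1903] yang 17.78 xdown -1.0 w 0.0099 F [0.8 0.9 1.9]
shift [ 62.3 -12.2   0.1] spin -0.02
```

View pics/wrist_d.png

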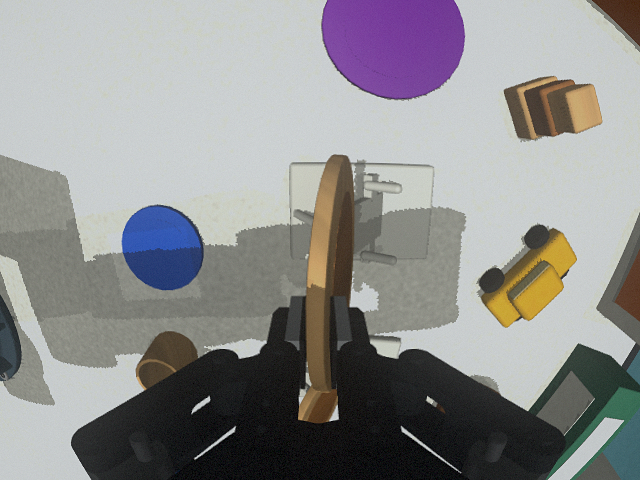

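View pics/d2.png

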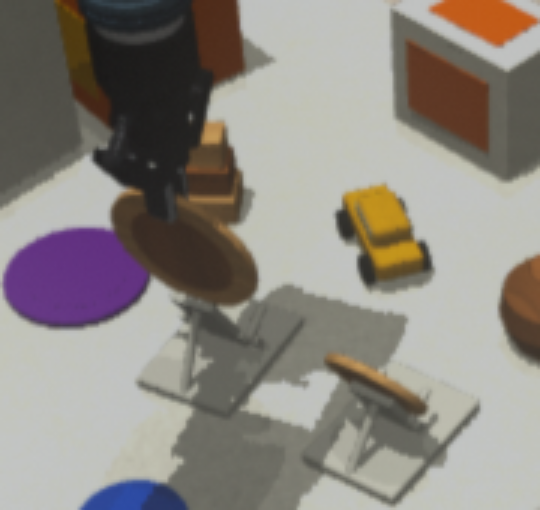

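{"op": "drive_tool", "data": {
  "commands": [
    [[-10,0,0],0,1],
    [[-15,0,0],0,1],
    [[-20,0,0],0,1],
    [[-20,0,0],0,1],
    [[-15,0,0],0,1],
    [[0,0,0],0,1],
    [[0,0,0],0,1],
    [[0,0,0],0,1]
  ],
  "force": 60
}}

```text
time_s: 6.25
eef_pos: [0.4604, 0.3118, 0.2669]
orientation: [-1.501, 1.568, -2.762]
force: [-0.0, 1.1, -0.8]
grip_width: 0.0061
```

```bash
python3 to.py .4505 .3087 .128 17.8;python3 pic.py e wrist side
```

```text
t 6.25 pos [0.4604 0.3118 0.2669] yang 17.78 xdown -1.0 w 0.0061 F [-0.   1.1 -0.8]
shift [ 1.39e+02 -1.00e+01 -1.00e-01] spin -0.02
```

View pics/wrist_e.png

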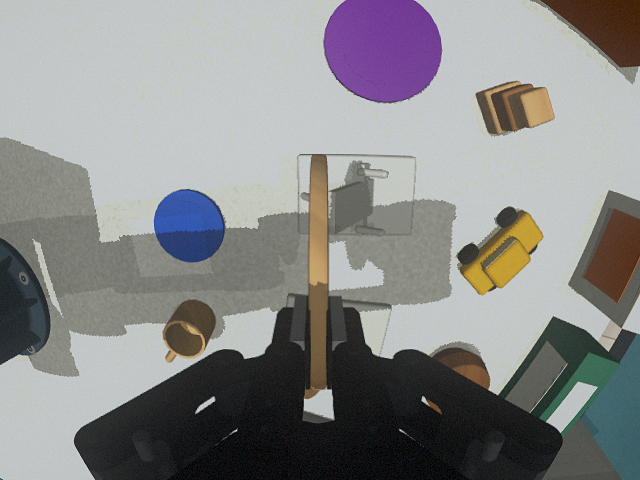

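Run:
```python
from ovw import *
s=load("e");sd=cv2.imread("pics/side_e.png");w=cv2.imread("pics/wrist_e.png")
M=R.from_euler('xyz',s["orientation"]).as_matrix();p=np.array(s["eef_pos"])
for d in((45,0),):
  c=p+M@np.array([d[0],0,d[1]])/1000
  P=discpts(c,np.radians(17.8),.065,0)
  for n,i in(("wrist",w),("side",sd)):
    h=cv2.convexHull(proj(n,P,s).astype(np.float32));cv2.polylines(i,[(h*16).round().astype(int)],True,(0,255,0),1,cv2.LINE_AA,4)
cv2.imwrite("pics/ov_e.png",np.hstack([cv2.resize(w[120:420,220:420],(400,600)),cv2.resize(sd[120:230,180:260],None,fx=5.4545,fy=5.4545)[:600,:400]]))
```

```text
(no output)
```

View pics/ov_e.png

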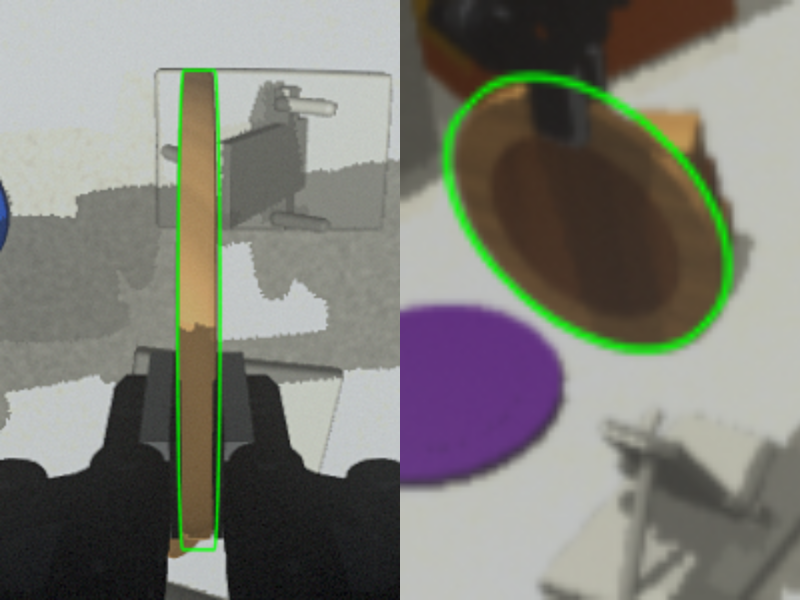

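```bash
python3 to.py .5813 -.0803 .27 -6.93
```

```text
t 6.35 pos [0.4605 0.3118 0.267 ] yang 17.77 xdown -1.0 w 0.0067 F [ 0.4  0.1 -0.9]
shift [ -2.9  -4.7 410.3] spin 24.7
```

{"op": "drive_tool", "data": {
  "commands": [
    [[-1,0,15],0,1],
    [[-1,0,25],0,1],
    [[-1,-1,35],0,1],
    [[0,-1,40],0,1],
    [[0,-1,40],0,1],
    [[0,-1,40],0,1],
    [[0,-1,40],0,1],
    [[0,0,40],0,1],
    [[0,0,40],0,1],
    [[0,0,40],0,1],
    [[0,0,35],0,1],
    [[0,0,20],0,1]
  ]
}}

```text
time_s: 7.55
eef_pos: [0.5815, -0.0835, 0.2708]
orientation: [-1.238, 1.57, -2.501]
force: [-0.5, 0.9, -1.0]
grip_width: 0.0062
```

{"op": "drive_tool", "data": {
  "commands": [
    [[0,0,0],6,1],
    [[0,0,0],8,1],
    [[0,0,0],6.7,1],
    [[0,0,0],4,1],
    [[0,0,0],0,1],
    [[0,0,0],0,1]
  ]
}}

```text
time_s: 8.15
eef_pos: [0.5813, -0.0798, 0.2711]
orientation: [-1.85, 1.57, 2.744]
force: [0.5, 0.7, -0.4]
grip_width: 0.006
```

```bash
python3 to.py .5813 -.0803 .27 -6.93;python3 pic.py f wrist side top;python3 -c "
import cv2
cv2.imwrite('pics/f2.png',cv2.resize(cv2.imread('pics/side_f.png')[170:390,320:520],None,fx=2.7,fy=2.7))"
```

```text
t 8.15 pos [ 0.5813 -0.0798  0.2711] yang -6.8 xdown -1.0 w 0.006 F [ 0.5  0.7 -0.4]
shift [1.1 0.  0.5] spin 0.13
```

View pics/wrist_f.png

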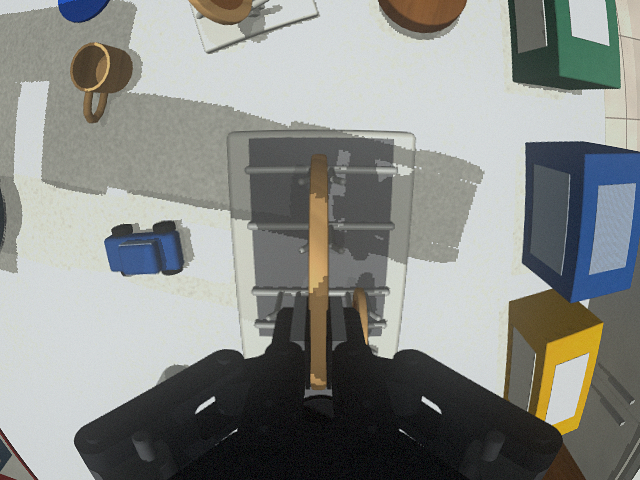

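View pics/f2.png

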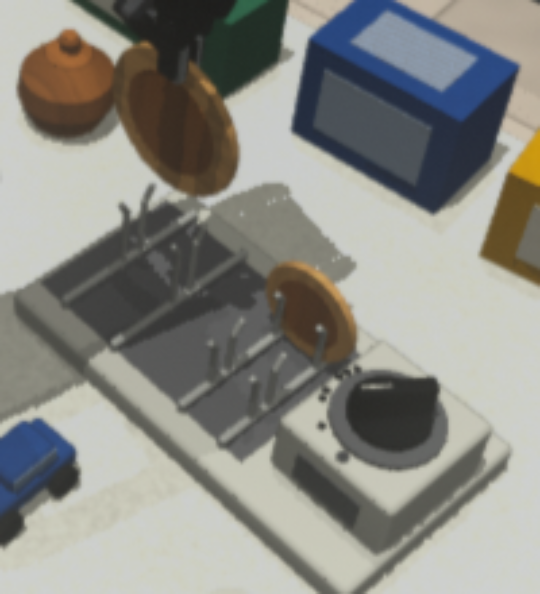

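Run:
```python
import cv2
im=cv2.imread("pics/wrist_f.png")
x,y,w,h,k=220,120,200,145,4
c=cv2.resize(im[y:y+h,x:x+w],None,fx=k,fy=k,interpolation=cv2.INTER_CUBIC)
for i in range(0,w,20): cv2.putText(c,str(x+i),(i*k,8),0,.3,(0,0,255),1);cv2.line(c,(i*k,10),(i*k,16),(0,0,255),1)
for i in range(0,h,20): cv2.putText(c,str(y+i),(0,i*k+3),0,.3,(0,0,255),1)
cv2.imwrite("pics/f3.png",c)
```

```text
(no output)
```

View pics/f3.png

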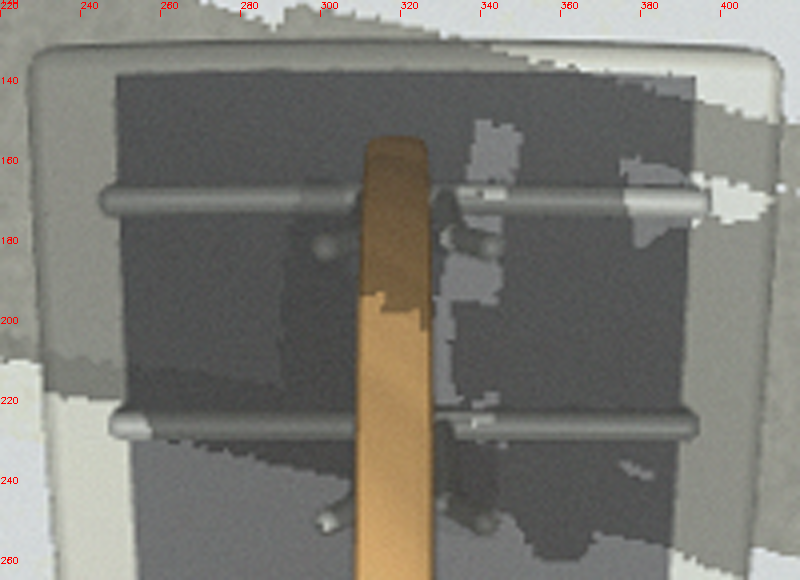

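```bash
cat >> h.py <<'E'
def unproj(n,uv,z,s=None):
    E=ext(n,s);K=CP[n]["camera_matrix"];a=(uv[0]-K[0,2])/K[0,0];b=(uv[1]-K[1,2])/K[1,1]
    if n!="wrist": v=np.array([a,-b,-1])
    else:
        r=np.hypot(a,b);v=np.array([np.sin(r)*a/r,-np.sin(r)*b/r,-np.cos(r)])
    d=E[:3,:3]@v;return E[:3,3]+d*(z-E[2,3])/d[2]
E
python3 - <<'E'
from ovw import *;from h import unproj
s=load("f");M=R.from_euler('xyz',s["orientation"]).as_matrix();p=np.array(s["eef_pos"])
Q=[unproj("wrist",u,.115,s) for u in((301,181),(342.5,181),(302,249.5),(341,250))]
for q in Q: print(q.round(4),"tool",(M.T@(q-p)*1000).round(1))
m1=(Q[0]+Q[1])/2;m2=(Q[2]+Q[3])/2;c=(m1+m2)/2;d=m1-m2
print("slot",c.round(4),"dist",np.linalg.norm(d),"yang of perp",np.degrees(np.arctan2(d[1],d[0]))-90, "tool",(M.T@(c-p)*1000).round(1))
print([np.degrees(np.arctan2(*(b-a)[[1,0]])).round(2) for a,b in((Q[0],Q[1]),(Q[2],Q[3]))])
for nm,u in(("rail1",((246,170.5),(396.5,170))),("rail2",((248.5,226.5),(394,226.5)))):
    a,b=[unproj("wrist",x,.045,s) for x in u];print(nm,a.round(4),b.round(4),np.degrees(np.arctan2(*(b-a)[[1,0]])).round(2),"tool mid",(M.T@((a+b)/2-p)*1000).round(1))
a,b=[unproj("wrist",x,.03,s) for x in((229.5,134),(413,134))];print("tray corners",a.round(4),b.round(4),np.linalg.norm(a-b),(M.T@((a+b)/2-p)*1000).round(1))
a,b=[unproj("wrist",x,.03,s) for x in((231,200),(407,200))]
print("edges row200 mid",(M.T@((a+b)/2-p)*1000).round(1),np.linalg.norm(a-b))
E
```

```text
[ 0.5709 -0.0455  0.115 ] tool [156.3 -14.6 -32.8]
[ 0.6044 -0.0494  0.115 ] tool [156.3  19.1 -32.8]
[ 0.564  -0.1042  0.115 ] tool [156.3 -14.4  26.4]
[ 0.5971 -0.1086  0.115 ] tool [156.2  19.   26.8]
slot [ 0.5841 -0.0769  0.115 ] dist 0.059381150545067735 yang of perp -6.841929344124438 tool [156.3   2.3  -3.1]
[np.float64(-6.74), np.float64(-7.59)]
rail1 [ 0.5125 -0.0387  0.045 ] [ 0.6633 -0.056   0.045 ] -6.54 tool mid [226.3   2.6 -32.9]
rail2 [ 0.5053 -0.0973  0.045 ] [ 0.6567 -0.1153  0.045 ] -6.78 tool mid [226.3   2.8  26.4]
tray corners [4.977e-01 4.000e-04 3.000e-02] [ 0.6871 -0.0218  0.03  ] 0.1906999778796252 [241.3   2.7 -69.9]
edges row200 mid [241.3   0.4   1. ] 0.18914271054098045
```

{"op": "drive_tool", "data": {
  "commands": [
    [[5,1,-1],0,1],
    [[10,1.4,-2],0,1],
    [[12,0,0],0,1],
    [[5,0,0],0,1],
    [[0,0,0],0,1],
    [[0,0,0],0,1]
  ]
}}

```text
time_s: 8.9
eef_pos: [0.5843, -0.0772, 0.2391]
orientation: [-1.644, 1.57, 2.947]
force: [0.4, 0.4, -1.5]
grip_width: 0.0064
```

```bash
python3 to.py .5841 -.0769 .145 -6.84;python3 pic.py g wrist side;python3 -c "
import cv2
c=cv2.resize(cv2.imread('pics/wrist_g.png')[120:290,220:420],None,fx=4,fy=4)
cv2.imwrite('pics/g3.png',c[:600])
cv2.imwrite('pics/g2.png',cv2.resize(cv2.imread('pics/side_g.png')[190:300,320:450],None,fx=5,fy=5))"
```

```text
t 8.9 pos [ 0.5843 -0.0772  0.2391] yang -6.93 xdown -1.0 w 0.0064 F [ 0.4  0.4 -1.5]
shift [94.1 -0.1 -0.3] spin -0.09
```

View pics/g3.png

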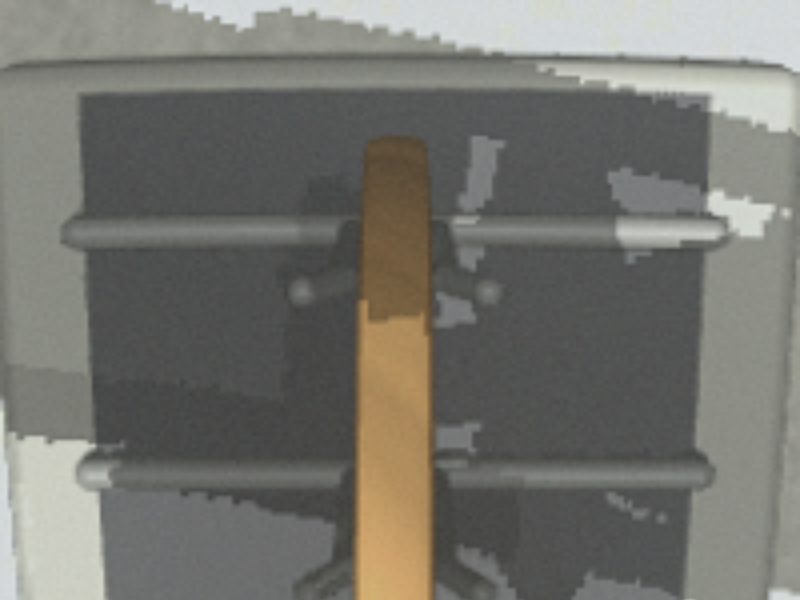

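View pics/g2.png

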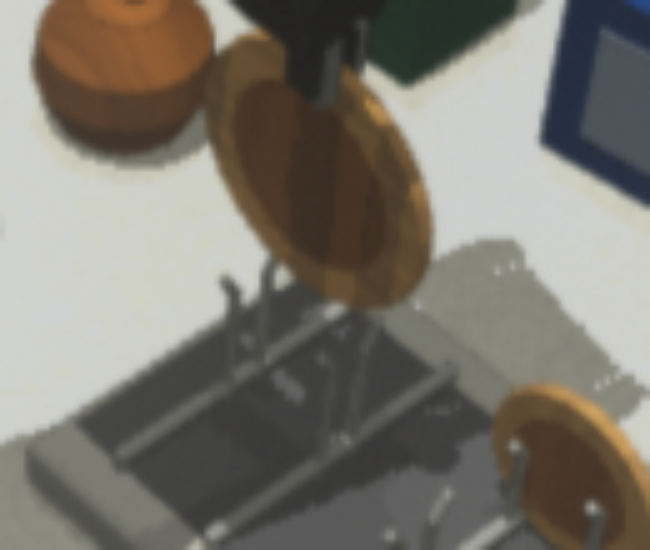

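{"op": "drive_tool", "data": {
  "commands": [
    [[8,0,0],0,1],
    [[8,0,0],0,1],
    [[8,0,0],0,1],
    [[8,0,0],0,1],
    [[8,0,0],0,1],
    [[8,0,0],0,1],
    [[8,0,0],0,1],
    [[8,0,0],0,1],
    [[8,0,0],0,1],
    [[8,0,0],0,1],
    [[6,0,0],0,1],
    [[0,0,0],0,1]
  ]
}}

```text
time_s: 10.2
eef_pos: [0.5836, -0.077, 0.152]
orientation: [-1.76, 1.569, 2.831]
force: [-0.6, -0.2, -0.9]
grip_width: 0.0064
```

{"op": "drive_tool", "data": {
  "commands": [
    [[2,0,0],0,1],
    [[2,0,0],0,1],
    [[1,0,0],0,1],
    [[0,0,0],0,1]
  ]
}}

```text
time_s: 10.6
eef_pos: [0.5844, -0.0772, 0.1484]
orientation: [1.408, 1.571, -0.283]
force: [0.4, 0.1, -1.6]
grip_width: 0.006
```

{"op": "drive_tool", "data": {
  "commands": [
    [[1,0,0],0,1],
    [[1,0,0],0,1],
    [[0,0,0],0,1]
  ]
}}

```text
time_s: 10.9
eef_pos: [0.5851, -0.0776, 0.1479]
orientation: [1.223, 1.569, -0.468]
force: [-1.7, -0.4, 7.0]
grip_width: 0.0069
```

{"op": "drive_tool", "data": {
  "commands": [
    [[1,0,0],0,1],
    [[1,0,0],0,1],
    [[0,0,0],0,1]
  ]
}}

```text
time_s: 11.2
eef_pos: [0.5859, -0.0781, 0.1476]
orientation: [1.202, 1.566, -0.49]
force: [-3.4, -0.9, 14.7]
grip_width: 0.0062
```

{"op": "drive_tool", "data": {
  "commands": [
    [[-2,0,0],0,1],
    [[0,0,0],0,1]
  ]
}}

```text
time_s: 11.4
eef_pos: [0.5852, -0.0778, 0.1478]
orientation: [1.197, 1.568, -0.495]
force: [-0.7, -1.3, 6.6]
grip_width: 0.0063
```

```bash
python3 to.py .5841 -.0769 .145 -6.84;python3 pic.py i wrist side;python3 - <<'E'
from ovw import *
s=load("i");sd=cv2.imread("pics/side_i.png");w=cv2.imread("pics/wrist_i.png")
P=discpts((.5841,-.0769,.1),np.radians(-6.9),.065,0)
h=cv2.convexHull(proj("side",P,s).astype(np.float32));c=cv2.resize(sd[190:300,320:450],None,fx=4,fy=4)
cv2.polylines(c,[((h-[320,190])*64+32).round().astype(int)],True,(0,255,0),1,cv2.LINE_AA,4)
cv2.imwrite("pics/i.png",np.hstack([c,cv2.resize(w[120:340,230:410],(360,440))]))
E
```

```text
t 11.4 pos [ 0.5852 -0.0778  0.1478] yang -6.93 xdown -1.0 w 0.0063 F [-0.7 -1.3  6.6]
shift [ 2.7 -1.2 -0.7] spin -0.09
```

View pics/i.png

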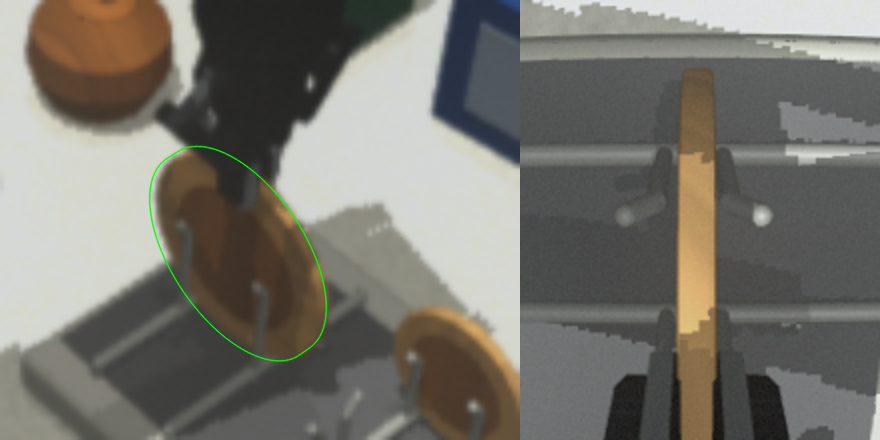

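The plate is in the slot between the tines. Releasing it.

{"op": "drive_tool", "data": {
  "commands": [
    [[0,0,0],0,0.85],
    [[0,0,0],0,0.75],
    [[0,0,0],0,0.65],
    [[0,0,0],0,0.55],
    [[0,0,0],0,0.5],
    [[-5,0,0],0,0.5],
    [[-15,0,0],0,0.5],
    [[-25,0,0],0,0.3],
    [[-30,0,0],0,0],
    [[-30,0,0],0,-0.5],
    [[-15,0,0],0,-1],
    [[0,0,0],0,-1]
  ],
  "force": 30
}}

```text
time_s: 12.7
eef_pos: [0.5858, -0.0776, 0.2699]
orientation: [1.364, 1.565, -0.327]
force: [-0.2, 0.2, -0.4]
grip_width: 0.0836
```

```bash
python3 pic.py j side wrist
python3 - <<'E'
from ovw import *
s=load("j");sd=cv2.imread("pics/side_j.png");w=cv2.imread("pics/wrist_j.png")
P=discpts((.5841,-.0769,.1),np.radians(-6.9),.065,0)
h=cv2.convexHull(proj("side",P,s).astype(np.float32));c=cv2.resize(sd[190:300,320:450],None,fx=4,fy=4)
cv2.polylines(c,[((h-[320,190])*64+32).round().astype(int)],True,(0,255,0),1,cv2.LINE_AA,4)
cv2.imwrite("pics/j.png",np.hstack([c[:400],cv2.resize(w[120:320,230:390],(320,400))]))
E
python3 to.py .49 .141 .25 10.6
```

```text
t 12.8 pos [ 0.584  -0.0771  0.2657] yang -6.93 xdown -1.0 w 0.0856 F [-0.4  0.7 -0.9]
shift [  15.8 -119.6 -205.1] spin -17.53
```

View pics/j.png

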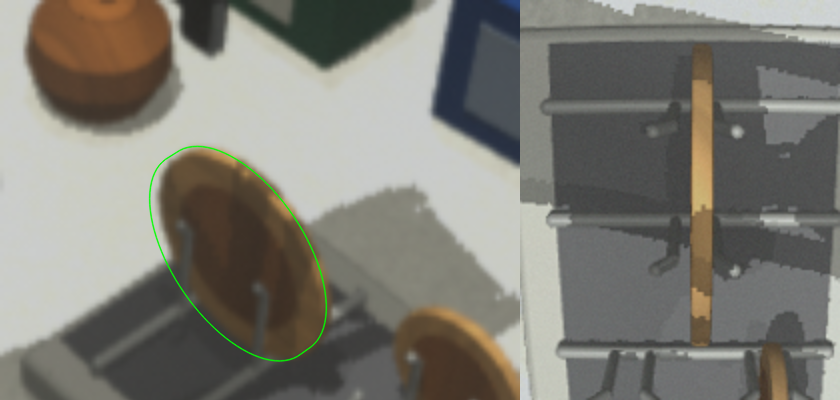

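```bash
python3 to.py .497 .1428 .22 10.6
```

```text
t 12.8 pos [ 0.584  -0.0771  0.2657] yang -6.93 xdown -1.0 w 0.0856 F [-0.4  0.7 -0.9]
shift [  45.8 -112.9 -207.8] spin -17.53
```

{"op": "drive_tool", "data": {
  "commands": [
    [[0,-5,-10],0,-1],
    [[0,-10,-20],0,-1],
    [[0,-15,-28],0,-1],
    [[0,-15,-30],0,-1],
    [[5,-20,-35],0,-1],
    [[10,-18,-30],0,-1],
    [[10,-15,-25],0,-1],
    [[10,-10,-20],0,-1],
    [[10,-5,-10],0,-1],
    [[0,0,0],-6,-1],
    [[0,0,0],-7,-1],
    [[0,0,0],-4.5,-1]
  ]
}}

```text
time_s: 14.0
eef_pos: [0.4965, 0.143, 0.2198]
orientation: [-1.637, 1.568, -3.019]
force: [0.8, -0.4, -0.1]
grip_width: 0.0855
```

{"op": "drive_tool", "data": {
  "commands": [
    [[0,0,0],0,-1],
    [[0,0,0],0,-1]
  ]
}}

```text
time_s: 14.2
eef_pos: [0.4969, 0.1428, 0.2205]
orientation: [-1.621, 1.569, -3.01]
force: [-0.8, 0.2, 0.8]
grip_width: 0.0857
```

```bash
python3 pic.py k wrist; python3 to.py .497 .1428 .096 10.6
python3 - <<'E'
from ovw import *
s=load("k");w=cv2.imread("pics/wrist_k.png")
P=discpts((.5137,.146,.076),.187,.045,np.pi/6)
h=cv2.convexHull(proj("wrist",P,s).astype(np.float32))
cv2.polylines(w,[(h*16).round().astype(int)],True,(0,255,0),1,cv2.LINE_AA,4)
cv2.imwrite("pics/k.png",cv2.resize(w[100:400,200:450],None,fx=2,fy=2))
E
```

```text
t 14.25 pos [0.497  0.1428 0.2207] yang 10.44 xdown -1.0 w 0.0849 F [-0.1 -0.3  0.7]
shift [124.7   0.2  -0. ] spin -0.16
```

View pics/k.png

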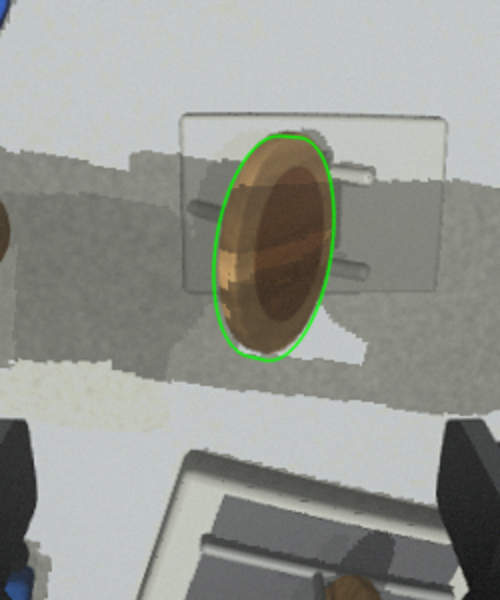

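{"op": "drive_tool", "data": {
  "commands": [
    [[15,0,-1.5],0,-1],
    [[25,0,0],0,-1],
    [[25,0,0],0,-1],
    [[25,0,0],0,-1],
    [[20,0,0],0,-0.6],
    [[10,0,0],0,-0.2],
    [[4.5,0,0],0,0],
    [[0,0,0],0,0.3],
    [[0,0,0],0,0.5],
    [[0,0,0],0,0.7],
    [[0,0,0],0,0.9],
    [[0,0,0],0,1]
  ],
  "force": 25
}}

```text
time_s: 15.45
eef_pos: [0.4987, 0.1446, 0.0984]
orientation: [1.466, 1.567, 0.08]
force: [2.0, 0.8, 6.6]
grip_width: 0.0149
```

{"op": "drive_tool", "data": {
  "commands": [
    [[0,0,0],0,1],
    [[0,0,0],0,1],
    [[0,0,0],0,1]
  ]
}}

```text
time_s: 15.75
eef_pos: [0.4986, 0.1446, 0.0984]
orientation: [1.464, 1.567, 0.078]
force: [1.6, 0.4, 6.3]
grip_width: 0.0153
```

```bash
python3 pic.py l wrist; python3 to.py .497 .1428 .096 10.6
```

```text
t 15.8 pos [0.4986 0.1445 0.0983] yang 10.57 xdown -1.0 w 0.015 F [ 1.2 -0.   7. ]
shift [ 2.3 -1.9  1.4] spin -0.03
```

View pics/wrist_l.png

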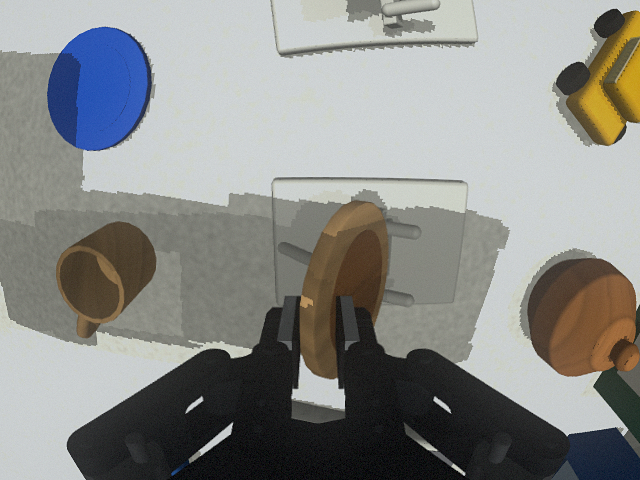

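The saucer is pinched while still tilted, at a width of 15 mm. I lift it as before.

{"op": "drive_tool", "data": {
  "commands": [
    [[-3,1,0],0,1],
    [[-4,2,0],0,1],
    [[-5,2,0],0,1],
    [[-6,2,0],0,1],
    [[-8,2,0],0,1],
    [[-8,2,0],0,1],
    [[-8,0,0],0,1],
    [[-8,0,0],0,1],
    [[-10,0,0],0,1],
    [[-15,0,0],0,1],
    [[-20,0,0],0,1],
    [[-15,0,0],0,1]
  ]
}}

```text
time_s: 17.0
eef_pos: [0.507, 0.1464, 0.2079]
orientation: [-1.588, 1.569, -2.974]
force: [0.9, -0.0, -0.4]
grip_width: 0.0073
```

{"op": "drive_tool", "data": {
  "commands": [
    [[-15,0,0],0,1],
    [[-10,0,0],0,1],
    [[0,0,0],0,1],
    [[0,0,0],0,1]
  ],
  "force": 60
}}

```text
time_s: 17.4
eef_pos: [0.5073, 0.1464, 0.2314]
orientation: [-1.637, 1.57, -3.023]
force: [-0.4, 0.4, -0.2]
grip_width: 0.0063
```

```bash
python3 pic.py m wrist side; python3 to.py .5 .14 .23 -6.9
python3 - <<'E'
from ovw import *
s=load("m");sd=cv2.imread("pics/side_m.png");w=cv2.imread("pics/wrist_m.png")
M=R.from_euler('xyz',s["orientation"]).as_matrix();p=np.array(s["eef_pos"])
c=p+M@np.array([26,0,0])/1000
P=discpts(c,np.radians(10.57),.045,0)
for n,i in(("wrist",w),("side",sd)):
    h=cv2.convexHull(proj(n,P,s).astype(np.float32));cv2.polylines(i,[(h*16).round().astype(int)],True,(0,255,0),1,cv2.LINE_AA,4)
    print(h.reshape(-1,2).min(0),h.reshape(-1,2).max(0))
q=proj("side",[c])[0].astype(int);a=sd[q[1]-50:q[1]+50,q[0]-35:q[0]+35]
cv2.imwrite("pics/m.png",np.hstack([cv2.resize(w[120:420,220:420],(400,600)),cv2.resize(a,(400,571)).copy() if 0 else cv2.resize(a,(420,600))]))
E
```

```text
t 17.5 pos [0.507  0.1464 0.2307] yang 10.57 xdown -1.0 w 0.0059 F [-0.   0.3 -1.3]
shift [ 0.8 -8.1  5. ] spin 17.47
[308.92352 199.63054] [329.8166  379.45917]
[262.35687 169.84033] [298.27734 206.14572]
```

View pics/m.png

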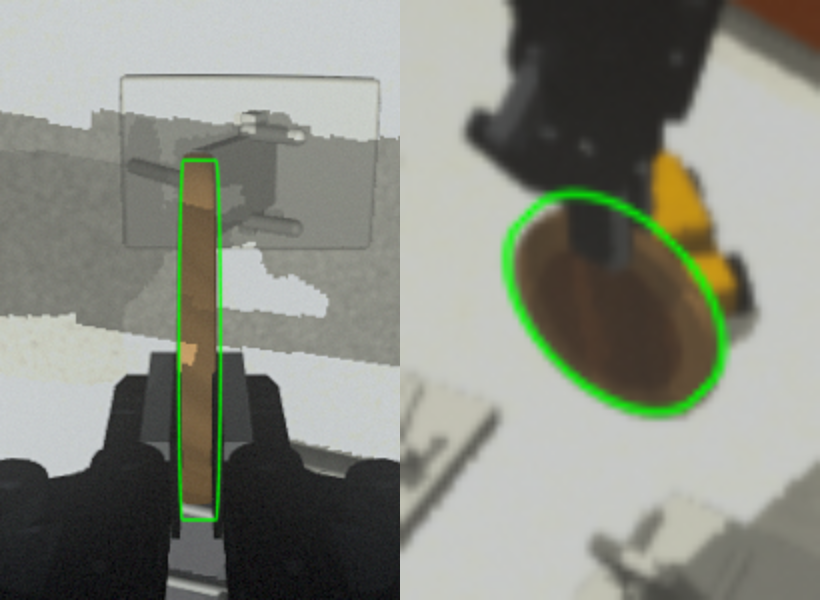

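```bash
python3 to.py .5334 -.2048 .26 -6.87
```

```text
t 17.5 pos [0.507  0.1464 0.2307] yang 10.57 xdown -1.0 w 0.0059 F [-0.   0.3 -1.3]
shift [-29.2 -38.6 350. ] spin 17.44
```

{"op": "drive_tool", "data": {
  "commands": [
    [[-10,-2,10],0,1],
    [[-10,-4,25],0,1],
    [[-9,-4,35],0,1],
    [[0,-4,40],0,1],
    [[0,-4,40],0,1],
    [[0,-4,40],0,1],
    [[0,-4,40],0,1],
    [[0,-4,40],0,1],
    [[0,-4,35],0,1],
    [[0,-3,25],0,1],
    [[0,-1.6,15],0,1],
    [[0,0,5],0,1]
  ]
}}

```text
time_s: 18.7
eef_pos: [0.5337, -0.2063, 0.2608]
orientation: [-1.934, 1.57, 2.961]
force: [-1.3, 1.5, 0.5]
grip_width: 0.0063
```

{"op": "drive_tool", "data": {
  "commands": [
    [[0,0,0],6,1],
    [[0,0,0],7,1],
    [[0,0,0],4.4,1],
    [[0,0,0],0,1],
    [[0,0,0],0,1]
  ]
}}

```text
time_s: 19.2
eef_pos: [0.5341, -0.2039, 0.2609]
orientation: [-2.732, 1.571, 1.865]
force: [0.1, -0.3, -0.8]
grip_width: 0.0058
```

```bash
python3 to.py .5334 -.2048 .26 -6.87;python3 pic.py n wrist side;python3 - <<'E'
import cv2
im=cv2.imread("pics/wrist_n.png")
x,y,w,h,k=220,120,200,145,4
y=180
c=cv2.resize(im[y:y+h,x:x+w],None,fx=k,fy=k,interpolation=cv2.INTER_CUBIC)
for i in range(0,w,20): cv2.putText(c,str(x+i),(i*k,8),0,.3,(0,0,255),1);cv2.line(c,(i*k,10),(i*k,16),(0,0,255),1)
for i in range(0,h,20): cv2.putText(c,str(y+i),(0,i*k+3),0,.3,(0,0,255),1)
cv2.imwrite("pics/n3.png",c)
E
```

```text
t 19.2 pos [ 0.5341 -0.2039  0.2609] yang -6.64 xdown -1.0 w 0.0058 F [ 0.1 -0.3 -0.8]
shift [ 0.9 -0.6  1. ] spin 0.23
```

View pics/wrist_n.png

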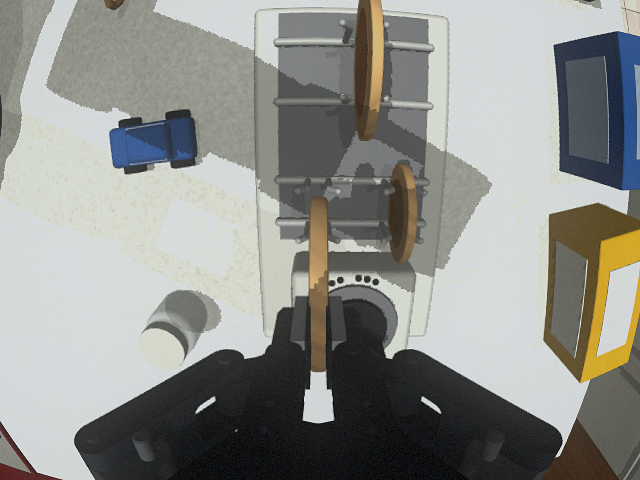

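View pics/n3.png

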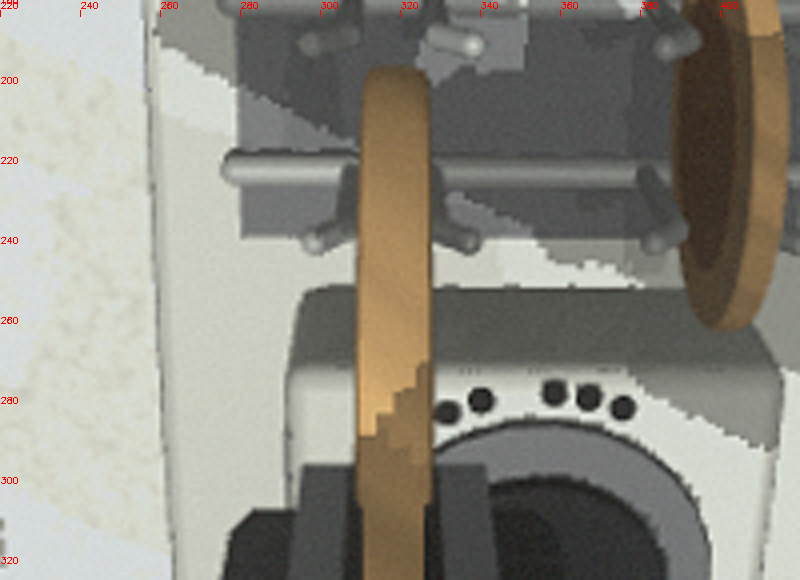

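Run:
```python
from ovw import *;from h import unproj
s=load("n");M=R.from_euler('xyz',s["orientation"]).as_matrix();p=np.array(s["eef_pos"])
Q=[unproj("wrist",u,.098,s) for u in((297,190.5),(337,191),(299,240.5),(338,240.5))]
for q in Q: print(q.round(4),"tool",(M.T@(q-p)*1000).round(1))
m1=(Q[0]+Q[1])/2;m2=(Q[2]+Q[3])/2;c=(m1+m2)/2
print("slot",c.round(4),"dist",np.linalg.norm(m1-m2).round(4),"tool",(M.T@(c-p)*1000).round(1))
d=m1-m2;print(np.degrees(np.arctan2(d[1],d[0]))-90)
```

```text
[ 0.5187 -0.1786  0.098 ] tool [162.9 -18.3 -23.6]
[ 0.5518 -0.1829  0.098 ] tool [162.9  15.1 -23.2]
[ 0.5146 -0.2225  0.098 ] tool [162.9 -17.2  20.5]
[ 0.5482 -0.2264  0.098 ] tool [162.9  16.6  20.4]
slot [ 0.5333 -0.2026  0.098 ] dist 0.0439 tool [162.9  -1.   -1.5]
-4.982114769443086
```

{"op": "drive_tool", "data": {
  "commands": [
    [[8,-0.9,1],0.2,1],
    [[15,0,0.5],0,1],
    [[20,0,0],0,1],
    [[20,0,0],0,1],
    [[10,0,0],0,1],
    [[3,0,0],0,1],
    [[0,0,0],0,1],
    [[0,0,0],0,1]
  ]
}}

```text
time_s: 20.1
eef_pos: [0.5335, -0.2064, 0.1856]
orientation: [1.111, 1.569, -0.583]
force: [-0.7, -0.7, -0.4]
grip_width: 0.0062
```

```bash
python3 to.py .5333 -.2026 .108 -6.87;python3 pic.py o wrist side;python3 -c "
import cv2,numpy as np
c=cv2.resize(cv2.imread('pics/wrist_o.png')[150:300,240:400],None,fx=4,fy=4)
cv2.imwrite('pics/o3.png',c[:600])
cv2.imwrite('pics/o2.png',cv2.resize(cv2.imread('pics/side_o.png')[220:350,350:480],None,fx=4,fy=4))"
```

```text
t 20.1 pos [ 0.5335 -0.2064  0.1856] yang -7.02 xdown -1.0 w 0.0062 F [-0.7 -0.7 -0.4]
shift [77.6 -0.7 -3.8] spin -0.15
```

View pics/o3.png

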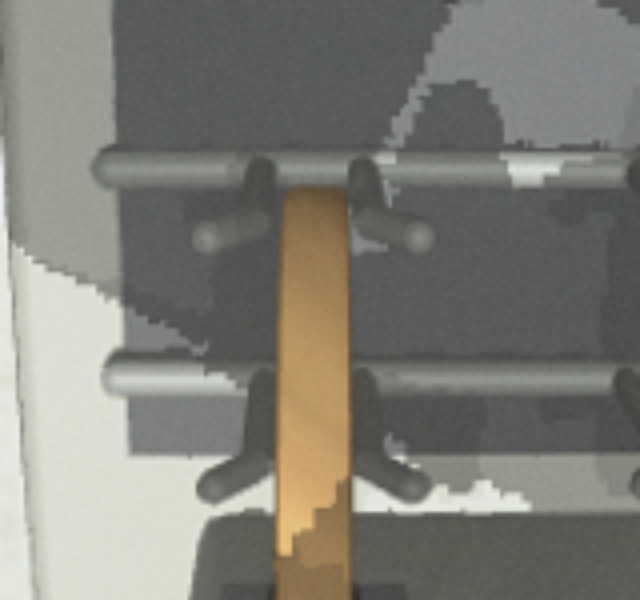

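View pics/o2.png

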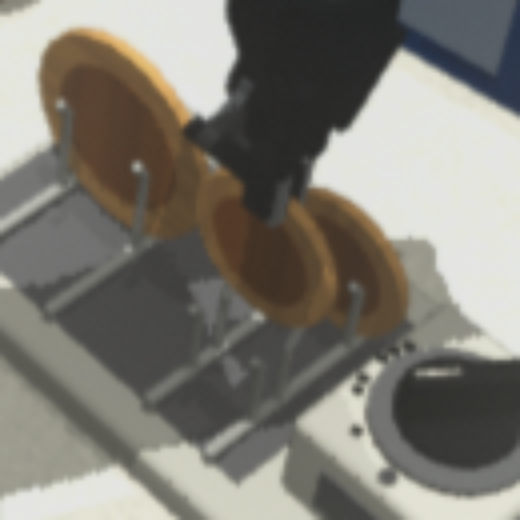

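{"op": "drive_tool", "data": {
  "commands": [
    [[6,-0.4,0],-0.1,1],
    [[7,0,0],0,1],
    [[7,0,0],0,1],
    [[7,0,0],0,1],
    [[7,0,0],0,1],
    [[7,0,0],0,1],
    [[7,0,0],0,1],
    [[7,0,0],0,1],
    [[7,0,0],0,1],
    [[6,0,0],0,1],
    [[3,0,0],0,1],
    [[0,0,0],0,1]
  ]
}}

```text
time_s: 21.4
eef_pos: [0.5326, -0.206, 0.1136]
orientation: [-2.443, 1.571, 2.148]
force: [0.5, -0.2, -0.3]
grip_width: 0.0062
```

{"op": "drive_tool", "data": {
  "commands": [
    [[1,0,0],0,1],
    [[1,0,0],0,1],
    [[1,0,0],0,1],
    [[0,0,0],0,1]
  ]
}}

```text
time_s: 21.8
eef_pos: [0.5337, -0.2063, 0.1131]
orientation: [1.28, 1.568, -0.412]
force: [-2.8, 3.5, 12.4]
grip_width: 0.0062
```

```bash
python3 pic.py p wrist side
python3 - <<'E'
from ovw import *
s=load("p");sd=cv2.imread("pics/side_p.png");w=cv2.imread("pics/wrist_p.png")
P=discpts((.5333,-.2026,.082),np.radians(-6.9),.045,0)
h=cv2.convexHull(proj("side",P,s).astype(np.float32));c=cv2.resize(sd[230:340,360:470],None,fx=5,fy=5)
cv2.polylines(c,[((h-[360,230])*80+40).round().astype(int)],True,(0,255,0),1,cv2.LINE_AA,4)
cv2.imwrite("pics/p.png",np.hstack([c,cv2.resize(w[170:390,270:370],(250,550))]))
E
```

```text
(no output)
```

View pics/p.png

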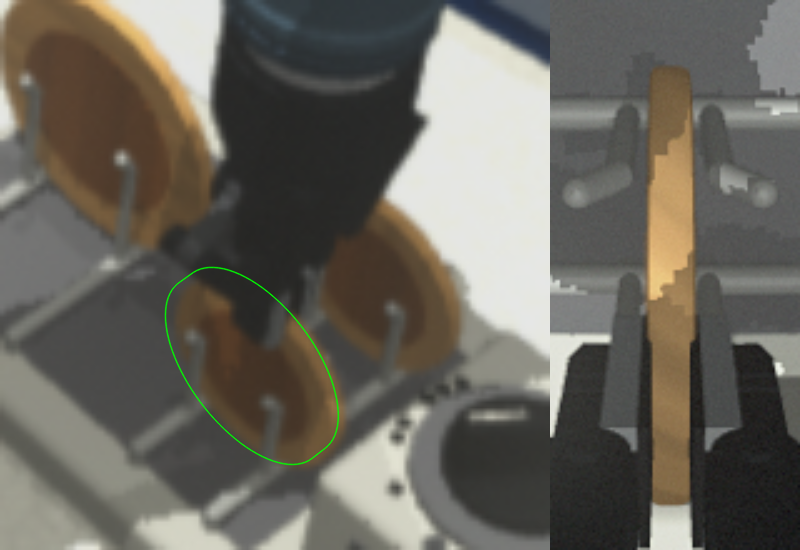

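{"op": "drive_tool", "data": {
  "commands": [
    [[-1.5,0,-1],0,1],
    [[0,0,-1],0,1],
    [[0,0,0],0,0.9],
    [[0,0,0],0,0.8],
    [[0,0,0],0,0.7],
    [[0,0,0],0,0.6],
    [[0,0,0],0,0.5],
    [[0,0,0],0,0.5],
    [[-5,0,0],0,0.5],
    [[-10,0,0],0,0.5],
    [[-20,0,0],0,0.5],
    [[-30,0,0],0,0.4]
  ],
  "force": 30
}}

```text
time_s: 23.1
eef_pos: [0.5319, -0.2035, 0.1772]
orientation: [-2.026, 1.568, 2.566]
force: [0.5, 0.3, 0.0]
grip_width: 0.0256
```

{"op": "drive_tool", "data": {
  "commands": [
    [[-35,0,0],0,0.3],
    [[-35,0,0],0,0],
    [[0,0,0],0,-0.1],
    [[0,0,0],0,-0.1]
  ]
}}

```text
time_s: 23.5
eef_pos: [0.5334, -0.2044, 0.2491]
orientation: [1.11, 1.568, -0.582]
force: [-0.2, -0.0, -1.1]
grip_width: 0.0469
```

```bash
python3 pic.py q wrist side
python3 - <<'E'
from ovw import *
s=load("q");sd=cv2.imread("pics/side_q.png");w=cv2.imread("pics/wrist_q.png")
c=cv2.resize(sd[210:390,320:520],None,fx=4,fy=4)[:600]
for C,r in(((.5333,-.2026,.082),.045),((.5841,-.0769,.1),.065)):
    P=discpts(C,np.radians(-6.9),r,0)
    h=cv2.convexHull(proj("side",P,s).astype(np.float32))
    cv2.polylines(c,[((h-[320,210])*64+32).round().astype(int)],True,(0,255,0),1,cv2.LINE_AA,4)
    h=cv2.convexHull(proj("wrist",P,s).astype(np.float32))
    cv2.polylines(w,[(h*16).round().astype(int)],True,(0,255,0),1,cv2.LINE_AA,4)
cv2.imwrite("pics/q.png",c);cv2.imwrite("pics/q2.png",w)
E
python3 to.py .5 -.3 .2 0
```

```text
t 23.6 pos [ 0.5322 -0.2037  0.2465] yang -6.92 xdown -1.0 w 0.0468 F [-0.3 -1.1 -0.1]
shift [ 46.4 -20.3  99.5] spin -6.92
```

View pics/q.png

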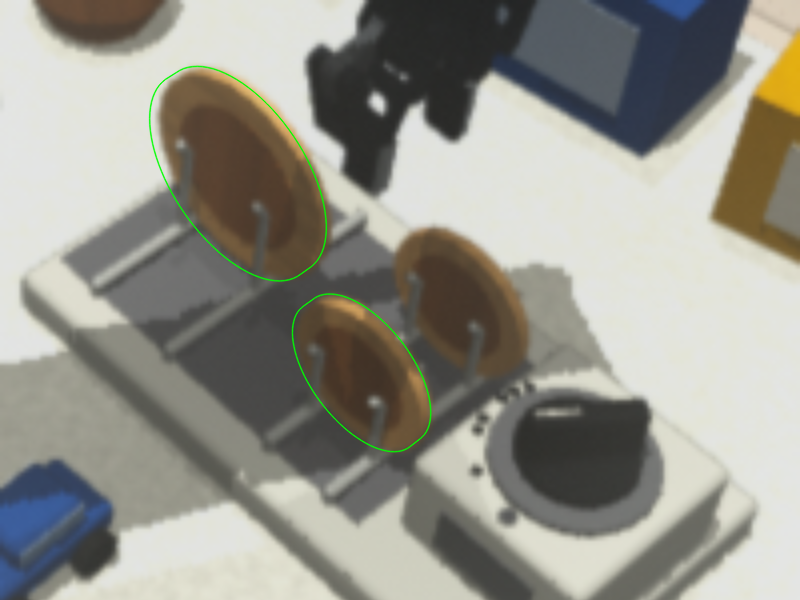

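View pics/q2.png

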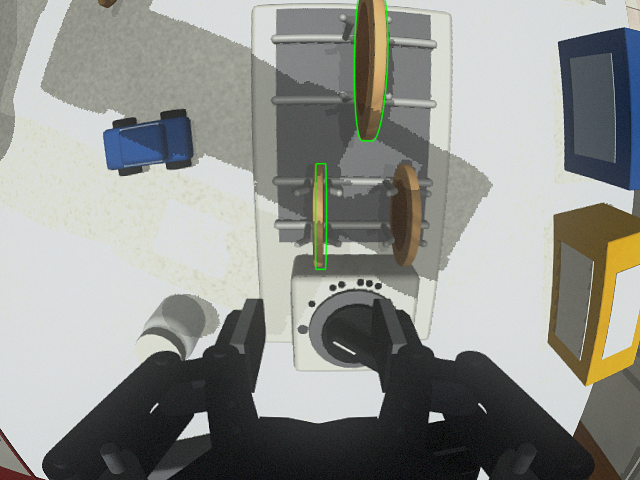

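Run:
```python
from ovw import *;from h import unproj
im=cv2.imread("pics/wrist_q.png");x,y,w,h,k=270,240,150,140,5
c=cv2.resize(im[y:y+h,x:x+w],None,fx=k,fy=k,interpolation=cv2.INTER_CUBIC)
s=load("q");print("q",np.round(s["q"],3))
t=np.linspace(0,2*np.pi,60)
C=np.array([.5555,-.3152])
ring=np.c_[C[0]+.032*np.cos(t),C[1]+.032*np.sin(t),np.full(60,.104)]
a=np.radians(-41.2);u=np.array([np.cos(a),np.sin(a)]);v=np.array([-u[1],u[0]])
bar=np.array([[*(C+i*.0305*u+j*.007*v),.134] for i,j in((1,1),(1,-1),(-1,-1),(-1,1))])
for P,col in((ring,(0,255,0)),(bar,(0,255,255))):
    q=proj("wrist",P,s);cv2.polylines(c,[(((q-[x,y])*k+2)*16).round().astype(int)],True,col,1,cv2.LINE_AA,4)
cv2.imwrite("pics/q4.png",c[:600])
```

```text
q [-0.574  0.158  1.602 -0.     1.383 -0.453]
```

View pics/q4.png

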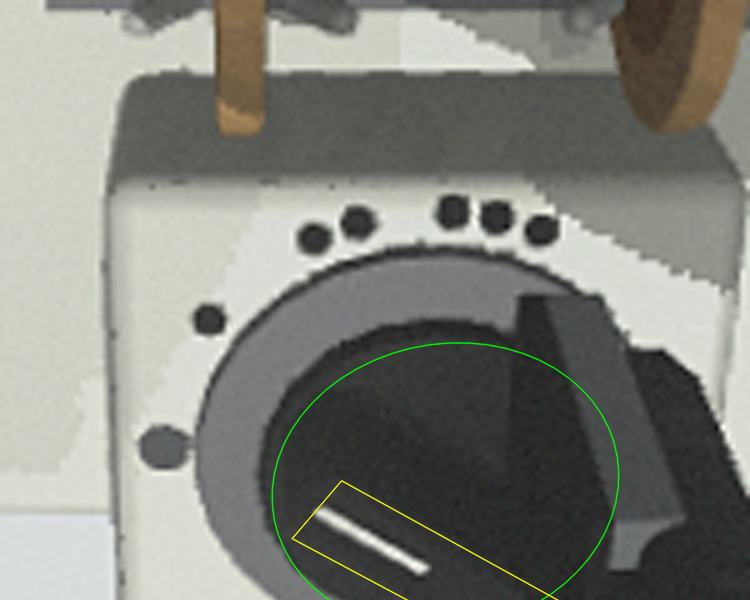

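```bash
python3 to.py .5555 -.3147 .2 48.8
```

```text
t 23.6 pos [ 0.5322 -0.2037  0.2465] yang -6.92 xdown -1.0 w 0.0468 F [-0.3 -1.1 -0.1]
shift [ 46.4  36.5 107.4] spin -55.72
```

{"op": "drive_tool", "data": {
  "commands": [
    [[0,7,20],0,-0.1],
    [[0,10,30],0,-0.1],
    [[0,10,30],0,-0.1],
    [[0,9.5,27.4],0,-0.1],
    [[0,0,0],-7,-0.1],
    [[0,0,0],-8,-0.1],
    [[0,0,0],-8,-0.1],
    [[0,0,0],-8,-0.1],
    [[0,0,0],-8,-0.1],
    [[0,0,0],-8,-0.1],
    [[0,0,0],-8.7,-0.1],
    [[0,0,0],0,-0.1]
  ]
}}

```text
time_s: 24.8
eef_pos: [0.5554, -0.3145, 0.2454]
orientation: [-3.123, 1.567, 2.44]
force: [0.5, 0.0, -0.8]
grip_width: 0.0471
```

{"op": "drive_tool", "data": {
  "commands": [
    [[15,0,0],0,-0.1],
    [[21,0,0],0,-0.1],
    [[10,0,0],0,-0.1],
    [[0,0,0],0,-0.1]
  ]
}}

```text
time_s: 25.2
eef_pos: [0.5547, -0.3139, 0.1979]
orientation: [-3.114, 1.565, 2.446]
force: [-0.3, 0.5, -0.9]
grip_width: 0.047
```

```bash
python3 to.py .5555 -.3147 .112 48.8;python3 pic.py r wrist side
```

```text
t 25.2 pos [ 0.5547 -0.3139  0.1979] yang 48.56 xdown -1.0 w 0.047 F [-0.3  0.5 -0.9]
shift [85.9 -0.   1.6] spin -0.24
```

View pics/wrist_r.png

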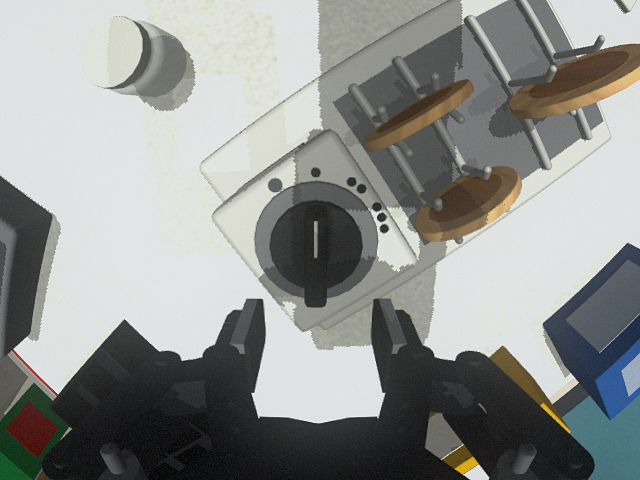

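Run:
```python
from ovw import *;from h import unproj
s=load("r");M=R.from_euler('xyz',s["orientation"]).as_matrix();p=np.array(s["eef_pos"])
for u,z in(((316,203),.134),((316,306),.134),((316,246),.104)):
    q=unproj("wrist",u,z,s);print((M.T@(q-p)*1000).round(1),q.round(4))
```

```text
[ 67.   -1.2 -35.4] [ 0.5286 -0.2925  0.134 ]
[66.9 -1.3 31.6] [ 0.5789 -0.3369  0.134 ]
[97.  -1.4  1.5] [ 0.5562 -0.3171  0.104 ]
```

{"op": "drive_tool", "data": {
  "commands": [
    [[15,-1.3,0],0,-0.1],
    [[20,0,0],0,-0.1],
    [[20,0,0],0,-0.1],
    [[15,0,0],0,-0.1],
    [[10,0,0],0,-0.1],
    [[5,0,0],0,-0.1],
    [[0,0,0],0,0.2],
    [[0,0,0],0,0.5],
    [[0,0,0],0,0.8],
    [[0,0,0],0,1],
    [[0,0,0],0,1],
    [[0,0,0],0,1]
  ],
  "force": 40
}}

```text
time_s: 26.5
eef_pos: [0.5556, -0.3168, 0.1175]
orientation: [-0.205, 1.569, -0.926]
force: [-2.1, -1.2, 6.1]
grip_width: 0.013
```

{"op": "drive_tool", "data": {
  "commands": [
    [[-3,0,0],0,1],
    [[0,0,0],0,1]
  ]
}}

```text
time_s: 26.7
eef_pos: [0.5555, -0.3167, 0.1176]
orientation: [-0.037, 1.569, -0.759]
force: [5.0, -5.7, -11.5]
grip_width: 0.013
```

```bash
python3 to.py .5555 -.3147 .112 48.8;python3 pic.py s wrist side;python3 -c "
import cv2
cv2.imwrite('pics/s2.png',cv2.resize(cv2.imread('pics/side_s.png')[210:390,380:540],None,fx=3,fy=3))"
```

```text
t 26.7 pos [ 0.5555 -0.3167  0.1176] yang 48.64 xdown -1.0 w 0.013 F [  5.   -5.7 -11.5]
shift [ 5.6  1.5 -1.3] spin -0.16
```

View pics/wrist_s.png

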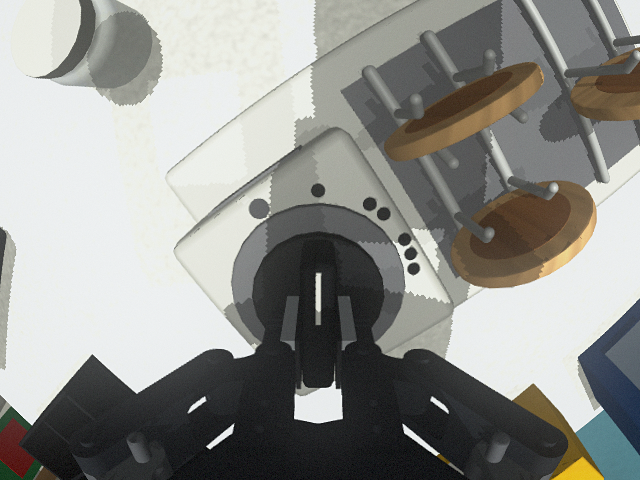

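View pics/s2.png

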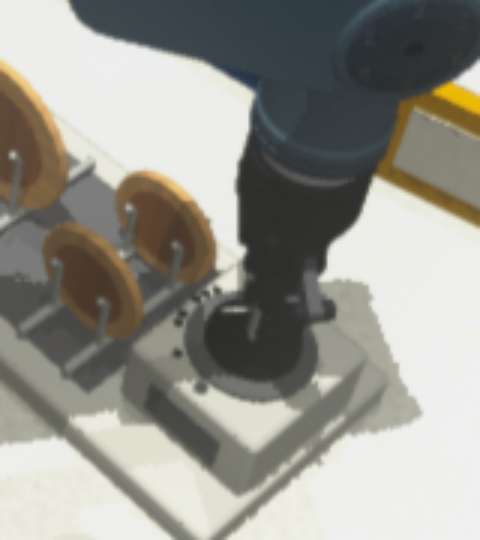

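{"op": "drive_tool", "data": {
  "commands": [
    [[2,0,0],0,1],
    [[0,0,0],5,1],
    [[0,0,0],5,1],
    [[0,0,0],5,1],
    [[0,0,0],5,1],
    [[0,0,0],5,1],
    [[0,0,0],5,1],
    [[0,0,0],4.4,1],
    [[0,0,0],0,1],
    [[0,0,0],0,1]
  ]
}}

```text
time_s: 27.8
eef_pos: [0.5555, -0.3168, 0.1176]
orientation: [0.278, 1.569, -1.042]
force: [0.1, -5.2, -0.4]
grip_width: 0.0132
```

```bash
python3 to.py .5555 -.3147 .112 14.4;python3 pic.py t wrist; python3 -c "
from cell import arm;print(arm.read_state()['moment'])"
```

```text
t 27.8 pos [ 0.5555 -0.3168  0.1176] yang 14.38 xdown -1.0 w 0.0132 F [ 0.1 -5.2 -0.4]
shift [ 5.6  0.6 -2.1] spin -0.02
[-0.96918079 -0.1561521  -0.0272993 ]
```

View pics/wrist_t.png

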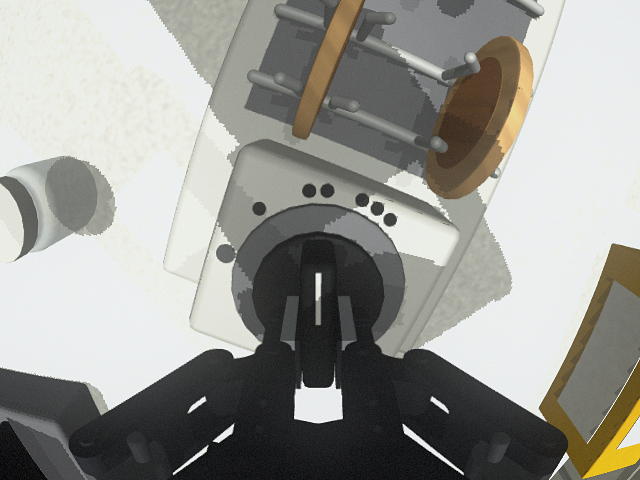

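The pointer at column 318 lines up with the two dots at (309,190) and (327,190), and the moment about the vertical is near zero, so the dial is in its detent. I release and rise.

{"op": "drive_tool", "data": {
  "commands": [
    [[0,0,0],0,0.6],
    [[0,0,0],0,0.3],
    [[0,0,0],0,0],
    [[0,0,0],0,-0.1],
    [[-10,0,0],0,-0.1],
    [[-25,0,0],0,-0.1],
    [[-35,0,0],0,-0.1],
    [[-35,0,0],0,-0.1],
    [[-25,0,0],0,-0.1],
    [[-10,0,0],0,-0.1],
    [[0,0,0],0,-0.1],
    [[0,0,0],0,-0.1]
  ]
}}

```text
time_s: 29.05
eef_pos: [0.5547, -0.3156, 0.256]
orientation: [-2.53, 1.569, 2.432]
force: [-0.9, 0.5, -0.9]
grip_width: 0.047
```

```bash
python3 pic.py u wrist side top
python3 - <<'E'
from ovw import *
s=load("u");sd=cv2.imread("pics/side_u.png");w=cv2.imread("pics/wrist_u.png")
c=cv2.resize(sd[210:360,320:520],None,fx=4,fy=4)
for C,r in(((.5333,-.2026,.082),.045),((.5841,-.0769,.1),.065)):
    P=discpts(C,np.radians(-6.9),r,0)
    h=cv2.convexHull(proj("side",P,s).astype(np.float32))
    cv2.polylines(c,[((h-[320,210])*64+32).round().astype(int)],True,(0,255,0),1,cv2.LINE_AA,4)
cv2.imwrite("pics/u2.png",c)
E
python3 to.py .5555 -.3147 .112 14.4
```

```text
t 29.2 pos [ 0.5545 -0.3154  0.2551] yang 14.27 xdown -1.0 w 0.0468 F [0.8 1.2 0.5]
shift [ 1.431e+02  1.500e+00 -1.000e-01] spin -0.13
```

View pics/u2.png

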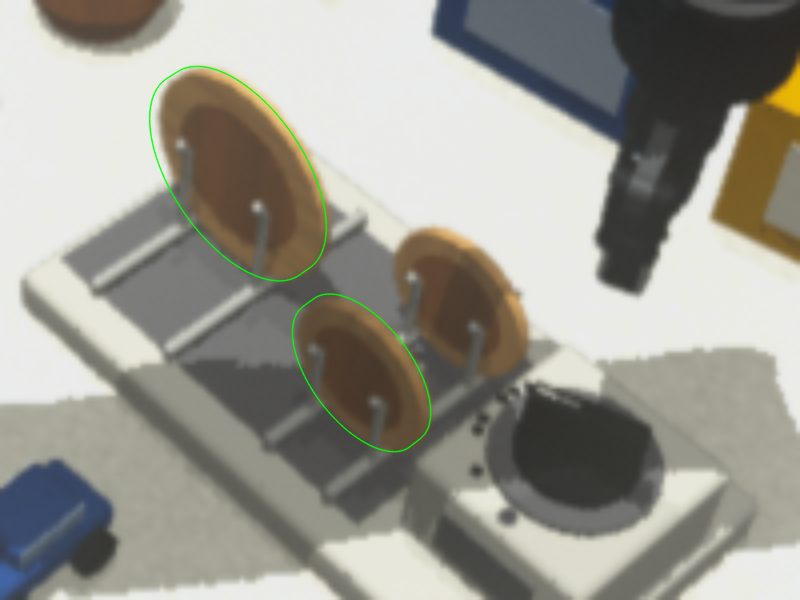

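View pics/wrist_u.png

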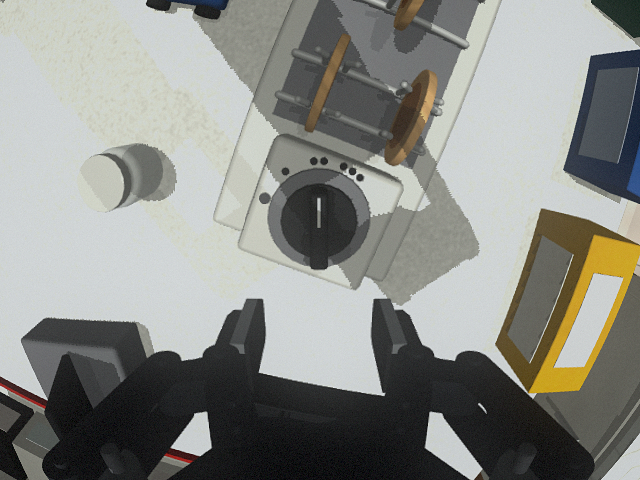

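View pics/top_u.png

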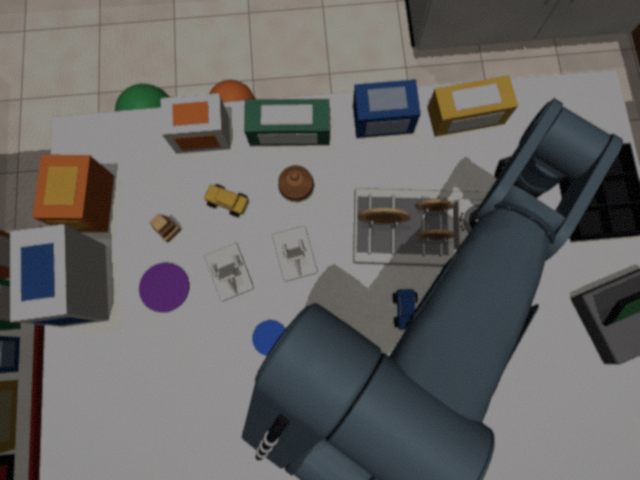

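```bash
python3 -c "
from cell import arm;print(arm.hand_in())"
```

```text
the job is handed in; nothing more can be done
None
```

The plate stands in the big slot and the saucer in the empty small slot nearer the robot. The dial is turned one click, from the one-dot to the two-dot mark. I handed the job in at about 29 s of the 72 s allowed; no verdict is reported.

- **Discs:** in the last side view, both lie within about 1–2 px (2–4 mm) of the slot poses I measured from the tines. The limit is 14 mm. Both were let go.
- **Dial:** the white pointer lines up with the two dots, at about 1.2 rad by the tool angle.
- **Other toys:** in the last top view, the racked saucer, teapot, car, van and block tower, and the blue and purple look-alikes, look unmoved. The arm hid the cup there. It hid the jar too, but the last wrist view shows the jar standing.
- **Arm:** it is clear of everything, about 120 mm above the dial.

Two readings differed from what I expected. The discs touched the rails with the tool 3–5 mm higher than I calculated. While closing on the dial, the tool stopped about 4 mm above its commanded height with 6 N on it, so I eased off before turning.

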